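# Put the copper blanks away in the stock case

### The arm

A 6-joint arm with a two-finger parallel gripper is mounted at the origin on the work surface. World frame = base frame: x ahead of the robot, y to its left, z up, the work surface at z = 0. Lengths are in mm, angles in rad, forces in N, time in s.
With the tool pointing down it reaches from about 275 to 750 mm from the base axis. Payload 10.2 kg.
Tool frame: the origin (TCP) lies midway between the tips of the shut fingers; the grasp point (between the pads) lies 19 mm behind it; z points along the fingers, y is the line along which they close (so a half turn about z gives the same grasp; the last joint's range is limited). The gripper opens to 85 mm and grips with 20 to 120 N. Pads are 22 mm wide; open, the fingers measure 114 mm over their backs; the gripper's body (76 mm by 85 mm) begins 54 mm behind the grasp point. The pads swing forward as they close: fully open they stand 13 mm farther back than shut.
Start: joints at [-1.338, 0.313, 1.498, -0, 1.331, -0.223], TCP at [231.084, -471.414, 200.694] pointing down, gripper open.
Joint ranges: [-2.94, 2.94], [-0.97, 2.17], [0.19, 2.56], [-1.23, 4.37], [0.02, 3.11], [-2.88, 2.88]. Speed limits (rad/s): [2.39, 2.39, 3.01, 3.14, 3.14, 3.14].

### API

Orientations are given as a unit quaternion [w, x, y, z].
In Python, from rig import ctrl, capture, camera_info gives the robot as it stands.
- The arm moves only by the tool apply_moves, never from a script. Its argument "targets" is a list of rows, each a list of 3 entries, a list of its own where there are three numbers: the finger opening in mm, from 0 to 85.4, then the shift along the world's x, y, z in mm, then the turn, a rotation vector about the world's x, y, z in degrees. In form: [[grip, [dx, dy, dz], [rx, ry, rz]], ...]. A call has 1 to 20 rows; each row is the pose to reach, as a shift and turn from the pose commanded when the call began; what a row does not reach only later rows make up. A row lasts 1/10 s, in which the tool goes at most 50 mm and 8.59 degrees, less where a joint would pass 70% of its speed; a pose out of reach is approached as far as the arm can. A call with a gripper value outside its range is refused whole. The fingers move at their own pace and stop on an object; "squeeze" is the grip in N (left out, the last holds). Time passes only in rows, so rows that repeat a pose let the fingers close. It gives the time, the measured TCP pose, the force, the opening and the grip force at its end, in the units of the state.
- ctrl.sense(): the state, without advancing time (a new reading comes with each control period).
- capture(name): name is "scene" or "top"; returns (picture, depth): 384x512x3 uint8, blue, green, red; 384x512 float32, mm along the optical axis (not along the pixel's ray), 0 where there is no reading.
- camera_info(name): a dict with "vfov" (degrees; the focal length in pixels is half the picture's height over the tangent of half this angle, whatever the lens; pixels are square), "cx", "cy" (the principal point, pixels), "extrinsics" (4x4, takes a point from camera to world coordinates). Camera axes: x right, y down, z forward; pixel columns grow to the right and rows downward; lengths in mm; the calibration is good to about 2 mm. A picture is of the moment at which its call begins. camera_info takes no time and is no camera call.
- ctrl.finish_job(): hands the job in; it is judged then, once.
The state is a dict: "time_s": time; "joints": joint angles; "dq": joint speeds; "tau": joint torques, N m; "eef_pos": TCP position; "ee_rot": TCP orientation; "force": force on the tool from outside, world axes, zero at the start; "wrist_torque": the same for the moment, N m; "grip_width": opening from 0.0 (shut) to 1.0 (fully open); "grip_force": force on a finger pad.
Only numpy, scipy, OpenCV 4.12 (cv2) and the standard library are available. Lean on these libraries where they do the work, as an engineer would, in place of code of your own. Each camera call takes 0.05 s, during which the arm holds its last target. There are 200 camera calls.

### The job

Lever the cover of the wooden stock case open with the knife, by lifting its blade in the notch under the cover's front edge, until the cover leans right back by itself, and lay the knife back on its rubber mat, along the mat. Stack all the copper blanks flat in one squared-up pile in the middle of the grey felt pad in the case, their long sides running from front to hinge, then shut the cover fully over the pile. Leave the hammer, bowl and bottle alone.

Things in the scene. Friction and masses are not known exactly. Their poses are not given: they have to be found in the camera images.
- case: the stock case: a fixed dark wooden base 160 (its x, front to hinge) x 150 (its y) x 30 mm high with a flat top and no rim. Origin at the centre of its underside; its front (notch) side faces its own -x, the cover's hinge runs along its rear (+x) top edge. The front faces roughly the robot's right (world -y).
- pad (a point): centre of the grey felt pad (80 x 64 mm, paper-thin, nothing to feel) on the base's flat top, at the middle of the base, 30 mm above the bench; axes as the case's. Covered while the cover is shut.
- hinge (a point): middle of the hinge line of the cover, on the rear top edge of the base, 80 mm behind the pad's centre and 30 mm above the bench; the hinge line runs along the case's y.
- cover (a joint): angle of the cover in rad: 0 shut, 1.75 fully open against its stop; it lifts at the front. The hinge is softly damped: below about 1.1 rad the cover sinks shut when let go, past that it falls back to the stop. Fully open it stands wholly behind the hinge, its outer top face turned to the rear; pushed forward high on that face past the balance point, it sinks shut.
- notch (a point): on the cover, a deep wooden hood without handle, 160 x 150 mm, 62 mm high outside, walls 5 mm, open below (57 mm of room inside), about 220 g. The point: middle of the upper edge of the notch in its front wall, on the outer face, 160 mm from the hinge line. The notch is 60 mm wide and 8 mm high above the base's top when shut, and open to the inside.
- knife: flat bench knife lying along its x, about 90 g: wooden handle 110 long x 15 wide x 20 mm high from x = -110 to 0 mm, steel blade 90 long x 24 wide x 2.5 mm thick from x = 0 to +90 mm, the blade's underside about level with the handle's. Origin on the underside, where the blade meets the handle; x points to the blade's tip.
- mat: black rubber mat fixed on the bench, 230 (its x) x 64 (its y) x 3 mm; origin at the centre of its underside. The knife lies on it at the start, lengthwise.
- blank1: flat rectangular copper blank, 60 (its x) x 46 (its y) x 8 mm, about 190 g, lying flat on the bench at the start; origin at the centre of its underside. Four to six of the six identical blanks are present
- blank2: flat rectangular copper blank, 60 (its x) x 46 (its y) x 8 mm, about 190 g, lying flat on the bench at the start; origin at the centre of its underside. Four to six of the six identical blanks are present
- blank3: flat rectangular copper blank, 60 (its x) x 46 (its y) x 8 mm, about 190 g, lying flat on the bench at the start; origin at the centre of its underside. Four to six of the six identical blanks are present
- blank4: flat rectangular copper blank, 60 (its x) x 46 (its y) x 8 mm, about 190 g, lying flat on the bench at the start; origin at the centre of its underside. Four to six of the six identical blanks are present
- blank5: flat rectangular copper blank, 60 (its x) x 46 (its y) x 8 mm, about 190 g, lying flat on the bench at the start; origin at the centre of its underside. Four to six of the six identical blanks are present
- blank6: flat rectangular copper blank, 60 (its x) x 46 (its y) x 8 mm, about 190 g, lying flat on the bench at the start; origin at the centre of its underside. Four to six of the six identical blanks are present
- hammer: hammer, 240 mm long, lying beyond the work; origin at its underside. Stands by; leave it where it is.
- bowl: white bowl, 84 mm across, 40 mm high; origin at the centre of its underside. Stands by; leave it where it is.
- flask: yellow bottle, 52 mm across, 130 mm high; origin at the centre of its underside. Stands by; leave it where it is.
Not all that is in view belongs to the job. Leave any pink or red look-alike of the blank5 alone.

How it is judged (in metres and radians):
On the way, in this order (a step that is already met when the one before it is completed fails the run):
1. the cover is being levered up with the knife: it stands between 0.12 and 0.9 rad while the knife touches it or the case (value of joint cover between 0.12 and 0.9 rad and contact force between knife and case above 0.2 N), for 0.1 s.
2. the cover leans fully back (over 1.6 rad) (value of joint cover above 1.6 rad), for 0.2 s.
3. all blanks lie in one squared pile on the pad, cover still open (value of joint cover above 1.4 rad and horizontal distance between each of blank1, blank2, blank3, blank4, blank5, blank6 and pad below 0.02 m and z of blank1 in the frame of case between 0.025 and 0.082 m and (angle between blank1's own z axis and vertical below 0.08 rad or angle between blank1's own z axis and vertical above 3.06 rad) and angle between the x axis of each of blank1, blank2, blank3, blank4, blank5, blank6 and the x axis of case, either way round below 0.14 rad and linear speed of each of blank1, blank2, blank3, blank4, blank5, blank6 below 0.02 m/s and z of blank2 in the frame of case between 0.025 and 0.082 m and (angle between blank2's own z axis and vertical below 0.08 rad or angle between blank2's own z axis and vertical above 3.06 rad) and z of blank3 in the frame of case between 0.025 and 0.082 m and (angle between blank3's own z axis and vertical below 0.08 rad or angle between blank3's own z axis and vertical above 3.06 rad) and z of blank4 in the frame of case between 0.025 and 0.082 m and (angle between blank4's own z axis and vertical below 0.08 rad or angle between blank4's own z axis and vertical above 3.06 rad) and z of blank5 in the frame of case between 0.025 and 0.082 m and (angle between blank5's own z axis and vertical below 0.08 rad or angle between blank5's own z axis and vertical above 3.06 rad) and z of blank6 in the frame of case between 0.025 and 0.082 m and (angle between blank6's own z axis and vertical below 0.08 rad or angle between blank6's own z axis and vertical above 3.06 rad) and horizontal distance between each of blank2, blank3, blank4, blank5, blank6 and blank1 below 0.008 m and horizontal distance between each of blank3, blank4, blank5, blank6 and blank2 below 0.008 m and horizontal distance between each of blank4, blank5, blank6 and blank3 below 0.008 m and horizontal distance between each of blank5, blank6 and blank4 below 0.008 m and horizontal distance between blank6 and blank5 below 0.008 m), for 0.2 s.
At the end, for the whole second after the job is handed in: Cover shut (under 0.05 rad); blanks flat, at rest, in one pile on the base: each within 20 mm of the pad centre, 8 mm of each other, 0.14 rad of the front-to-hinge line; knife at rest on the mat, origin within 50 mm along and 30 mm across of its centre, within 0.4 rad of its length (value of joint cover below 0.05 rad and horizontal distance between each of blank1, blank2, blank3, blank4, blank5, blank6 and pad below 0.02 m and z of blank1 in the frame of case between 0.025 and 0.082 m and (angle between blank1's own z axis and vertical below 0.08 rad or angle between blank1's own z axis and vertical above 3.06 rad) and angle between the x axis of each of blank1, blank2, blank3, blank4, blank5, blank6 and the x axis of case, either way round below 0.14 rad and linear speed of each of blank1, blank2, blank3, blank4, blank5, blank6, knife below 0.02 m/s and z of blank2 in the frame of case between 0.025 and 0.082 m and (angle between blank2's own z axis and vertical below 0.08 rad or angle between blank2's own z axis and vertical above 3.06 rad) and z of blank3 in the frame of case between 0.025 and 0.082 m and (angle between blank3's own z axis and vertical below 0.08 rad or angle between blank3's own z axis and vertical above 3.06 rad) and z of blank4 in the frame of case between 0.025 and 0.082 m and (angle between blank4's own z axis and vertical below 0.08 rad or angle between blank4's own z axis and vertical above 3.06 rad) and z of blank5 in the frame of case between 0.025 and 0.082 m and (angle between blank5's own z axis and vertical below 0.08 rad or angle between blank5's own z axis and vertical above 3.06 rad) and z of blank6 in the frame of case between 0.025 and 0.082 m and (angle between blank6's own z axis and vertical below 0.08 rad or angle between blank6's own z axis and vertical above 3.06 rad) and horizontal distance between each of blank2, blank3, blank4, blank5, blank6 and blank1 below 0.008 m and horizontal distance between each of blank3, blank4, blank5, blank6 and blank2 below 0.008 m and horizontal distance between each of blank4, blank5, blank6 and blank3 below 0.008 m and horizontal distance between each of blank5, blank6 and blank4 below 0.008 m and horizontal distance between blank6 and blank5 below 0.008 m and z of knife in the frame of mat between -0.002 and 0.012 m and x of knife in the frame of mat between -0.05 and 0.05 m and y of knife in the frame of mat between -0.03 and 0.03 m and angle between the x axis of knife and the x axis of mat, either way round below 0.4 rad); the robot touches nothing.
It fails at once if the hammer is moved more than 40 mm (distance of hammer from where it was at the start of the episode above 0.04 m).
It fails at once if the bowl is moved more than 40 mm (distance of bowl from where it was at the start of the episode above 0.04 m).
It fails at once if the bottle is moved more than 40 mm (distance of flask from where it was at the start of the episode above 0.04 m).
Of blank1, blank2, blank3, blank4, blank5, blank6 only 4 to 6 are there at a start; the rules pass over those that are not, and their reading is None.
At some moment in a run one of blank1, blank2, blank3, blank4, blank5, blank6 may be knocked a few centimetres aside while the robot is not near it.
It also fails if it takes over 210 s, if anything falls off the work surface, if the arm or the gripper's body presses on something with over 40 N, if the wrist force passes 120 N, or if a joint passes its speed limit or range.

## Working session

There is one attempt and no reset: what is moved stays moved. The work goes in short steps, Python scripts to look and compute and a tool call to move; the robot and the scene stay as the last step left them, time stands still between calls to the robot, and variables do not carry over. Pictures are saved under pics/ and viewed, at most 14 in all, crops included, and the job is handed in when it is done.

Besides the shell and the picture viewer there is one more tool, called after ">>>" as name([rows], argument=value, ...), one row to a line, values as JSON. apply_moves: Moves the arm, as the interface text tells. Its arguments: {"type":"object","properties":{"targets":{"type":"array","items":{"type":"array"}},"squeeze":{"type":"number"}},"required":["targets"]}

```bash
mkdir -p pics; ls
cat > h.py <<'E'
import numpy as np, cv2
from rig import ctrl, capture, camera_info
def cam(n):
    i=camera_info(n); f=192/np.tan(np.radians(i['vfov'])/2)
    return i,f,np.array(i['extrinsics'])
def cloud(n,d):
    i,f,E=cam(n); v,u=np.mgrid[:384,:512]
    P=np.stack([(u-i['cx'])/f*d,(v-i['cy'])/f*d,d],-1)
    return P@E[:3,:3].T+E[:3,3]
def ray(n,u,v,z):
    i,f,E=cam(n); r=E[:3,:3]@np.array([(u-i['cx'])/f,(v-i['cy'])/f,1]); o=E[:3,3]
    return o+r*(z-o[2])/r[2]
E
python3 - <<'E'
from h import *
for n in('top','scene'):
    p,d=capture(n); np.savez(f'/tmp/{n}0',p=p,d=d); i,f,E=cam(n); print(n,i,f)
    cv2.imwrite(f'pics/{n}0.png',cv2.resize(p,(800,600),interpolation=cv2.INTER_CUBIC))
print(ctrl.sense())
E
```

```text
pics
top {'vfov': 49.641827692526874, 'cx': 252.23441971407948, 'cy': 184.98962802899572, 'extrinsics': array([[ 3.02271819e-02, -9.94951660e-01,  9.56948841e-02,
         4.78544940e+02],
       [-9.99472550e-01, -2.89491028e-02,  1.47163625e-02,
        -7.83421028e+01],
       [-1.18717883e-02, -9.60892440e-02, -9.95301923e-01,
         1.04133836e+03],
       [ 0.00000000e+00,  0.00000000e+00,  0.00000000e+00,
         1.00000000e+00]])} 415.12805122565163
scene {'vfov': 55.02363713444872, 'cx': 259.5184545853424, 'cy': 191.76316632775857, 'extrinsics': array([[-4.14736531e-01,  5.59826670e-01, -7.17347690e-01,
         1.10237001e+03],
       [ 9.09831924e-01,  2.42892799e-01, -3.36465389e-01,
         1.55284324e+02],
       [-1.41237098e-02, -7.92210318e-01, -6.10084693e-01,
         5.35038231e+02],
       [ 0.00000000e+00,  0.00000000e+00,  0.00000000e+00,
         1.00000000e+00]])} 368.642890494108
{'time_s': 0.1, 'joints': array([-1.33840758e+00,  3.13366636e-01,  1.49835169e+00, -1.40320356e-05,
        1.33099270e+00, -2.23367881e-01]), 'dq': array([-0.0008654 , -0.00030678,  0.00033974, -0.0009968 ,  0.00025405,
        0.00056491]), 'tau': array([ 1.76092937e-03, -4.12899292e+01, -2.60143840e+01, -2.09426748e-04,
        3.02897795e-03, -1.44888688e-07]), 'eef_pos': array([ 231.01381347, -471.15309305,  200.20989318]), 'ee_rot': array([-5.59152026e-04,  9.74147370e-01,  2.25912790e-01, -9.33642364e-06]), 'force': array([ 0.36540526, -0.88946879,  0.88403743]), 'wrist_torque': array([0.01284146, 0.01490863, 0.01903381]), 'grip_force': 0.0, 'grip_width': 1.0009379185911509}
```

View pics/top0.png

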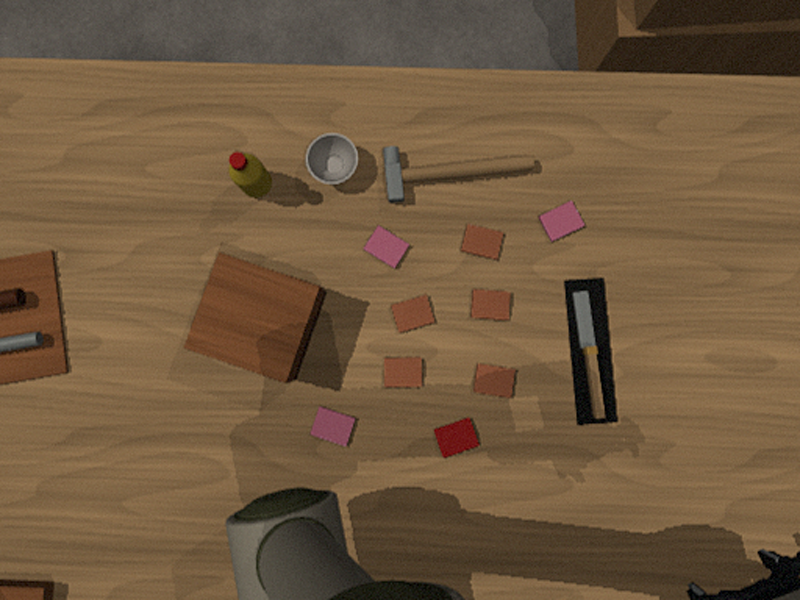

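View pics/scene0.png

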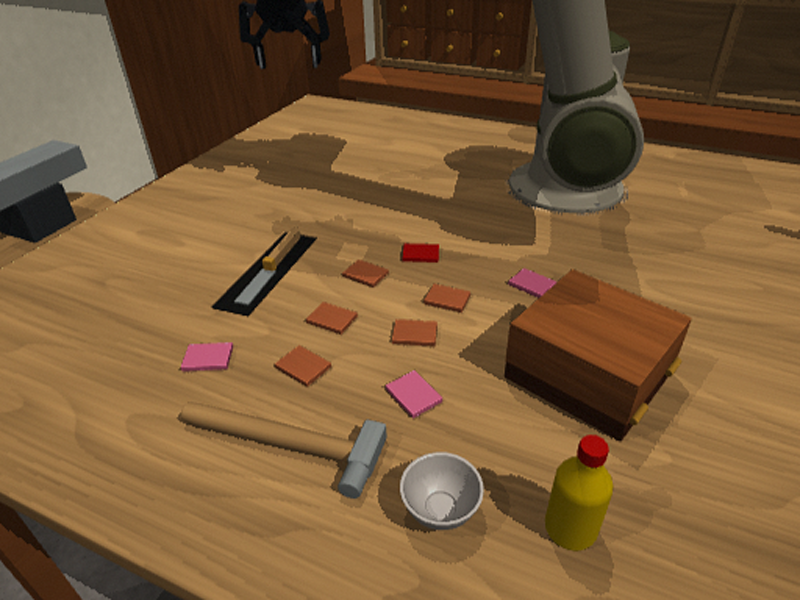

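The top view (800x600) shows five copper blanks at (483,242), (492,304), (413,313), (404,372) and (495,380). The look-alikes are pink at (387,246), (562,221) and (333,426), and red at (457,437). The case is at (255,315) with its front to the right, and the knife lies on the mat at (590,350) with its blade toward +x. I choose the five copper ones.

```bash
cat >> h.py <<'E'
def blanks(p,d,zt=8,n='top',rng=(3,14)):
    C=cloud(n,d); h=cv2.cvtColor(p,cv2.COLOR_BGR2HSV).astype(int)
    b,g,r=[p[...,k].astype(float) for k in range(3)]
    m=((r>1.5*g)&(r<3.2*g)&(b<0.95*g+3)&(r>60)).astype(np.uint8)
    m&=((C[...,0]>200)&(C[...,0]<720)).astype(np.uint8)
    out=[]
    for c in cv2.findContours(m,0,2)[0]:
        if cv2.contourArea(c)<150: continue
        q=np.array([ray(n,x,y,zt)[:2] for x,y in c[:,0].astype(float)])
        (cx,cy),(w,l),a=cv2.minAreaRect(q.astype(np.float32))
        if w>l: w,l,a=l,w,a-90  # long axis at a+90
        k=np.zeros_like(m); cv2.drawContours(k,[c],-1,1,-1)
        out.append((c.mean((0,1)).round(),round(cx,1),round(cy,1),round(w,1),round(l,1),round((a+90+90)%180-90,1),np.median(C[...,2][(k>0)&(d>0)]).round(1),p[k>0].mean(0).round()))
    return out
E
python3 - <<'E'
from h import *
z=np.load('/tmp/top0.npz');p,d=z['p'],z['d']
for o in blanks(p,d):print(*o)
C=cloud('top',d)
# cover top
m=((C[...,2]>80)&(C[...,2]<100)&(C[...,0]>300)&(C[...,1]>-50)&(C[...,1]<300)&(C[...,0]<620)).astype(np.uint8)
c=max(cv2.findContours(m,0,2)[0],key=cv2.contourArea)
q=np.array([ray('top',x,y,92)[:2] for x,y in c[:,0].astype(float)],np.float32)
print('cover',cv2.minAreaRect(q),np.median(C[...,2][m>0]),cv2.boxPoints(cv2.minAreaRect(q)))
# mat + knife region
u0,u1,v0,v1=355,400,172,275
s=p[v0:v1,u0:u1].astype(int); v=s.max(-1)
m=np.zeros((384,512),np.uint8); m[v0:v1,u0:u1]=(v<40)
c=np.vstack([k for k in cv2.findContours(m,0,2)[0] if cv2.contourArea(k)>20])
q=np.array([ray('top',x,y,3)[:2] for x,y in c[:,0].astype(float)],np.float32)
print('mat',cv2.minAreaRect(q))
hull=cv2.fillConvexPoly(np.zeros((384,512),np.uint8),cv2.convexHull(c),1)
kn=cv2.erode(hull,np.ones((3,3)))&(p.max(-1)>50).astype(np.uint8)
b=p.astype(int)
st=kn&(abs(b[...,2]-b[...,0])<25).astype(np.uint8); wd=kn&(b[...,2]-b[...,0]>35).astype(np.uint8)
for nm,mm,zz in(('blade',st,5.5),('handle',wd,23)):
    c=max(cv2.findContours(mm,0,2)[0],key=cv2.contourArea)
    q=np.array([ray('top',x,y,zz)[:2] for x,y in c[:,0].astype(float)],np.float32)
    print(nm,cv2.minAreaRect(q),cv2.boxPoints(cv2.minAreaRect(q)).round(1).tolist(),np.median(C[...,2][mm>0]))
cv2.imwrite('pics/crop.png',cv2.resize(p[120:290,100:410],(775,425),interpolation=cv2.INTER_CUBIC))
E
```

```text
[318. 242.] 438.6 -224.3 45.1 60.4 82.3 7.9 [ 45.  67. 112.]
[260. 244.] 446.8 -80.1 44.1 56.9 -88.3 8.2 [ 52.  77. 128.]
[264. 200.] 540.0 -92.9 46.3 59.7 -71.9 8.2 [ 51.  75. 126.]
[313. 194.] 558.4 -216.5 45.9 60.4 86.9 8.0 [ 51.  74. 124.]
[161. 202.] 527.9 163.5 162.1 173.1 72.7 92.6 [ 41.  68. 107.]
[ 19. 208.] 517.2 526.2 106.8 199.6 11.5 7.2 [ 40.  67. 106.]
[307. 154.] 659.3 -201.3 45.5 60.0 78.1 7.8 [ 49.  73. 122.]
cover ((524.4766235351562, 142.712646484375), (161.71543884277344, 149.79620361328125), 72.99432373046875) 92.62463501434286 [[429.20523   87.29555 ]
 [572.45166   43.485184]
 [619.74805  198.12975 ]
 [476.5016   241.94011 ]]
mat ((490.431396484375, -376.48077392578125), (227.70263671875, 62.50255584716797), 5.365663528442383)
blade ((539.989990234375, -365.578857421875), (89.26406860351562, 25.745424270629883), 8.32697582244873) [[494.0, -359.29998779296875], [497.70001220703125, -384.79998779296875], [586.0, -371.8999938964844], [582.2999877929688, -346.3999938964844]] 5.322741661355849
handle ((441.5406799316406, -376.3485107421875), (110.9661636352539, 22.288244247436523), 6.376832008361816) [[385.20001220703125, -371.3999938964844], [387.6000061035156, -393.6000061035156], [497.8999938964844, -381.29998779296875], [495.3999938964844, -359.1000061035156]] 22.233948158440853
```

View pics/crop.png

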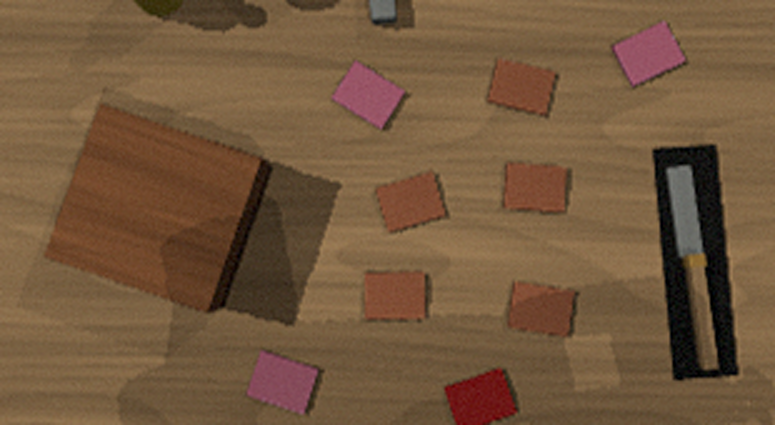

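The crop confirms five brown-copper blanks at crop pixels (521,87), (536,187), (411,201), (395,295) and (542,308). The three pinks and the red one are distinct, and the sizes and heights fit the description (45x60 mm, z 8). Next is the knife: I grip its handle at (446,-379), long axis at about 8°.

>>> apply_moves([
  [40,[215,93,-130],[0,0,-18]],
  [40,[215,93,-130],[0,0,-18]],
  [40,[215,93,-130],[0,0,-18]],
  [40,[215,93,-130],[0,0,-18]],
  [40,[215,93,-130],[0,0,-18]],
  [40,[215,93,-130],[0,0,-18]],
  [40,[215,93,-130],[0,0,-18]],
  [40,[215,93,-130],[0,0,-18]],
  [40,[215,93,-160],[0,0,-18]],
  [40,[215,93,-180],[0,0,-18]],
  [40,[215,93,-194],[0,0,-18]],
  [40,[215,93,-194],[0,0,-18]],
  [40,[215,93,-194],[0,0,-18]],
])

```text
time_s: 1.4
eef_pos: [446.0, -379.3, 7.7]
ee_rot: [0.001, 0.998, 0.07, 0.0]
force: [-0.5, 0.6, -0.3]
grip_width: 0.468
grip_force: 0.0
```

>>> apply_moves([
  [8,[0,0,0],[0,0,0]],
  [8,[0,0,0],[0,0,0]],
  [8,[0,0,0],[0,0,0]],
  [8,[0,0,0],[0,0,0]],
  [8,[0,0,0],[0,0,0]],
  [8,[0,0,0],[0,0,0]],
  [8,[0,0,0],[0,0,0]],
  [8,[0,0,0],[0,0,0]],
], squeeze=80)

```text
time_s: 2.2
eef_pos: [446.1, -378.4, 6.7]
ee_rot: [-0.0, 0.997, 0.071, -0.0]
force: [0.1, -0.2, -0.0]
grip_width: 0.098
grip_force: 0.0
```

The fingers reached 8 mm with no force, so the grasp missed. I'll look.

Run:
```python
from h import *
p,d=capture('scene'); q,_=capture('top')
a=cv2.resize(p[110:230,110:270],(400,300),interpolation=cv2.INTER_CUBIC); b=cv2.resize(q[150:300,300:500],(400,300),interpolation=cv2.INTER_CUBIC)
cv2.imwrite('pics/g1.png',cv2.resize(np.hstack([a,b]),(800,300)))
print(ctrl.sense())
```

```text
{'time_s': 2.3, 'joints': array([-9.03674121e-01,  6.55079802e-01,  1.51626713e+00,  2.80716185e-05,
        9.70337977e-01,  5.25477750e-01]), 'dq': array([-0.00117837,  0.00101155,  0.00058057,  0.00250921, -0.00104059,
       -0.0010647 ]), 'tau': array([ 3.53071060e-03, -5.12272382e+01, -2.10965753e+01, -2.01151607e-06,
        7.18190440e-04, -3.51696690e-05]), 'eef_pos': array([ 446.06910514, -378.40183868,    6.64545338]), 'ee_rot': array([-4.46712178e-05,  9.97493714e-01,  7.07551267e-02, -1.63235595e-05]), 'force': array([ 0.09341392, -0.36358158, -0.44646424]), 'wrist_torque': array([ 0.00859975, -0.03238782,  0.01475088]), 'grip_force': 0.0, 'grip_width': 0.09374141069157177}
```

View pics/g1.png

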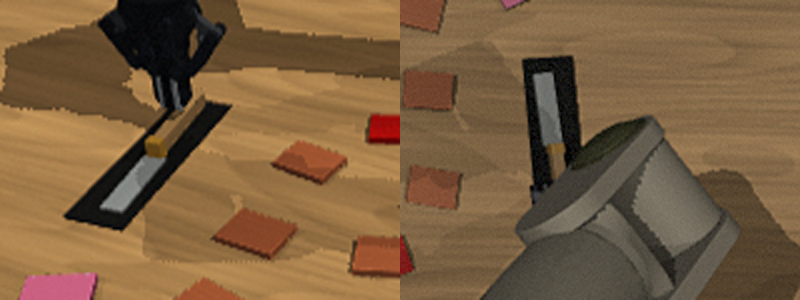

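The left half (scene) shows the shut fingers at (172,108), to the left of the handle at (180,125). The right half (top) shows a dark finger at about (540,190), left of the handle. I'll measure both.

Run:
```python
from h import *
for n in('top','scene'):
    p,d=capture(n); C=cloud(n,d); b=p.astype(int)
    box=(C[...,0]>360)&(C[...,0]<610)&(C[...,1]>-420)&(C[...,1]<-325)
    hd=box&(C[...,2]>15)&(C[...,2]<27)&(b[...,2]-b[...,0]>30)
    P=C[hd]; print(n,'handle',len(P))
    for lo in range(380,500,20):
        s=P[(P[:,0]>lo)&(P[:,0]<lo+20)]
        if len(s)>3: print(lo,s.mean(0).round(1),s[:,1].min().round(1),s[:,1].max().round(1))
    bl=box&(C[...,2]>2)&(C[...,2]<9)&(abs(b[...,2]-b[...,0])<25)&(p.max(-1)>60); print('blade',C[bl].mean(0).round(1), np.ptp(C[bl],axis=0))
    fg=(C[...,0]>400)&(C[...,0]<490)&(C[...,1]>-430)&(C[...,1]<-325)&(C[...,2]>10)&(C[...,2]<60)&(p.max(-1)<60)
    Q=C[fg]
    if len(Q): 
        for z in(10,25,40):
            s=Q[abs(Q[:,2]-z-7)<8]; print('fing',z,len(s),np.median(s,0).round(1) if len(s) else '')
```

```text
top handle 103
440 [ 457.4 -372.6   21.4] -375.0 -370.6
460 [ 470.  -374.7   21.9] -382.8 -367.7
480 [ 488.6 -373.1   22.2] -383.0 -364.6
blade [ 540.2 -366.     5.5] [89.95247788 33.35081415  6.60995353]
fing 10 3 [ 478.2 -382.5   20.7]
fing 25 0 
fing 40 0 
scene handle 169
380 [ 393.4 -385.2   21.1] -392.5 -381.4
400 [ 409.4 -382.2   21.2] -387.5 -378.3
420 [ 430.6 -379.4   21.6] -387.1 -376.3
440 [ 449.4 -378.5   22. ] -387.2 -371.8
460 [ 469.8 -375.7   22.2] -384.6 -368.7
480 [ 492.2 -374.3   22.1] -383.2 -366.7
blade [ 543.9 -367.5    6.3] [89.81755618 36.69641352  6.75902786]
fing 10 4 [ 458.5 -388.2   22.3]
fing 25 2 [ 448.6 -375.7   39.6]
fing 40 46 [ 451.1 -381.3   50. ]
```

>>> apply_moves([
  [0,[0,0,0],[0,0,0]],
  [0,[0,0,0],[0,0,0]],
  [0,[0,0,0],[0,0,0]],
  [0,[0,0,0],[0,0,0]],
  [0,[0,0,0],[0,0,0]],
  [0,[0,0,0],[0,0,0]],
], squeeze=80)

```text
time_s: 3.0
eef_pos: [446.1, -378.4, 6.7]
ee_rot: [-0.0, 0.997, 0.071, -0.0]
force: [0.4, -0.4, -1.0]
grip_width: 0.001
grip_force: 0.0
```

Run:
```python
from h import *
p,d=capture('scene')
cv2.imwrite('pics/g2.png',cv2.resize(p[130:190,150:220],(700,600),interpolation=cv2.INTER_CUBIC))
```

```text
(no output)
```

View pics/g2.png

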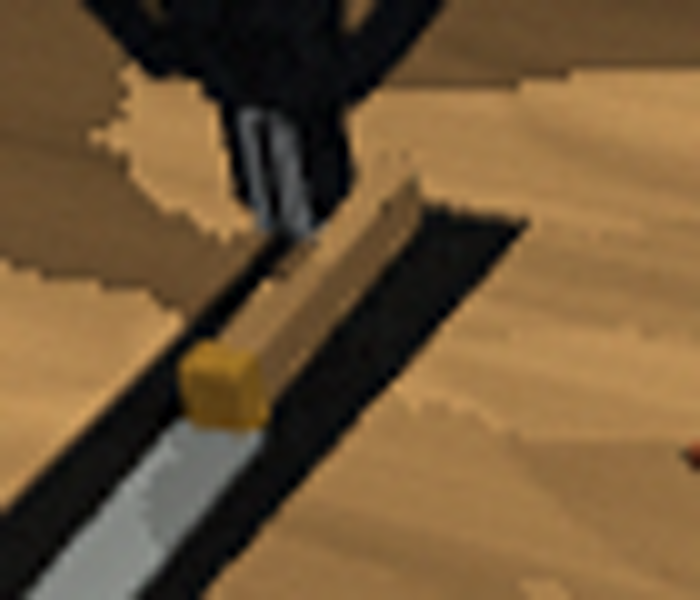

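The crop shows the shut fingers ending at about (290,235), at the far upper edge of the handle. I'll measure the tip's depth.

Run:
```python
from h import *
p,d=capture('scene'); C=cloud('scene',d)
for v in range(142,160):
    print(v,[(int(C[v,u,0]),int(C[v,u,1]),int(C[v,u,2])) for u in range(174,186,2)])
```

```text
142 [(454, -384, 70), (455, -376, 72), (456, -370, 74), (451, -368, 72), (449, -363, 72), (439, -365, 66)]
143 [(455, -383, 68), (455, -378, 69), (454, -372, 70), (451, -368, 69), (449, -363, 69), (437, -367, 61)]
144 [(457, -383, 66), (456, -377, 67), (454, -372, 67), (452, -368, 66), (447, -365, 64), (438, -366, 60)]
145 [(457, -383, 63), (456, -377, 64), (456, -371, 65), (451, -369, 62), (449, -364, 63), (440, -365, 58)]
146 [(453, -387, 57), (455, -379, 60), (457, -371, 63), (450, -370, 59), (450, -364, 60), (440, -366, 54)]
147 [(454, -387, 54), (457, -378, 58), (455, -373, 58), (453, -368, 58), (448, -366, 56), (440, -366, 52)]
148 [(454, -387, 51), (457, -378, 55), (455, -373, 55), (452, -370, 54), (451, -364, 55), (441, -366, 49)]
149 [(454, -388, 48), (457, -379, 52), (456, -374, 52), (449, -373, 49), (451, -365, 52), (441, -366, 47)]
150 [(454, -389, 45), (455, -381, 48), (456, -374, 50), (451, -371, 48), (449, -367, 47), (413, -389, 23)]
151 [(398, -436, 0), (457, -380, 46), (456, -375, 47), (453, -371, 46), (450, -366, 45), (419, -385, 24)]
152 [(403, -433, 0), (456, -381, 42), (454, -377, 42), (452, -372, 42), (423, -389, 22), (423, -383, 23)]
153 [(409, -428, 1), (407, -423, 1), (454, -377, 39), (454, -371, 41), (428, -386, 22), (426, -380, 23)]
154 [(413, -425, 1), (415, -417, 4), (412, -412, 4), (436, -386, 24), (434, -381, 23), (430, -378, 22)]
155 [(417, -423, 0), (419, -414, 4), (440, -390, 21), (439, -384, 22), (437, -379, 23), (431, -378, 19)]
156 [(426, -416, 4), (422, -412, 3), (445, -386, 22), (442, -382, 22), (442, -376, 23), (435, -375, 20)]
157 [(429, -414, 3), (425, -410, 2), (451, -382, 24), (447, -378, 23), (443, -376, 21), (434, -376, 16)]
158 [(432, -412, 3), (457, -384, 24), (453, -381, 22), (453, -375, 24), (445, -374, 20), (435, -376, 13)]
159 [(437, -408, 3), (461, -382, 24), (459, -376, 24), (455, -374, 22), (448, -372, 19), (436, -375, 11)]
```

The shut tips stand at z≈38 where the reported TCP z is 6.7, so the real tips are about 32 mm above the reported TCP. I'll confirm with a gentle touch on bare bench.

>>> apply_moves([
  [0,[0,68,0],[0,0,0]],
  [0,[0,68,0],[0,0,0]],
  [0,[0,68,-10],[0,0,0]],
  [0,[0,68,-25],[0,0,0]],
  [0,[0,68,-30],[0,0,0]],
  [0,[0,68,-30],[0,0,0]],
  [0,[0,68,-30],[0,0,0]],
])

```text
time_s: 3.8
eef_pos: [446.2, -311.1, -23.2]
ee_rot: [0.0, 0.998, 0.071, 0.0]
force: [0.0, 0.3, -0.1]
grip_width: 0.003
grip_force: 0.0
```

Run:
```python
from h import *
p,d=capture('scene'); C=cloud('scene',d)
m=(p.max(-1)<70)|(abs(p[...,2].astype(int)-p[...,0])<25)
m&=(abs(C[...,0]-450)<25)&(abs(C[...,1]+310)<30)&(C[...,2]>4)
v,u=np.nonzero(m); i=np.argsort(-v)[:8]
print([(u[k],v[k],C[v[k],u[k]].round()) for k in i]); print(ctrl.sense()['eef_pos'],ctrl.sense()['force'])
```

```text
[(np.int64(205), np.int64(168), array([ 448., -305.,    8.])), (np.int64(204), np.int64(168), array([ 454., -304.,   12.])), (np.int64(203), np.int64(168), array([ 455., -306.,   13.])), (np.int64(202), np.int64(168), array([ 456., -308.,   12.])), (np.int64(201), np.int64(168), array([ 458., -310.,   13.])), (np.int64(200), np.int64(168), array([ 457., -314.,   11.])), (np.int64(205), np.int64(167), array([ 447., -305.,   11.])), (np.int64(204), np.int64(167), array([ 452., -305.,   14.]))]
[ 446.26296526 -311.05848278  -22.94254331] [-0.07389518 -0.70845979  0.31113581]
```

>>> apply_moves([
  [0,[0,0,-3],[0,0,0]],
  [0,[0,0,-5],[0,0,0]],
  [0,[0,0,-6],[0,0,0]],
  [0,[0,0,-6],[0,0,0]],
])

```text
time_s: 4.25
eef_pos: [446.0, -310.4, -29.4]
ee_rot: [-0.0, 0.997, 0.071, -0.0]
force: [0.3, -0.3, 0.1]
grip_width: 0.003
grip_force: 0.0
```

>>> apply_moves([
  [0,[0,0,-1],[0,0,0]],
  [0,[0,0,-2],[0,0,0]],
  [0,[0,0,-2],[0,0,0]],
])

```text
time_s: 4.55
eef_pos: [446.2, -310.5, -30.6]
ee_rot: [0.0, 0.997, 0.071, 0.0]
force: [-1.5, 2.7, 8.9]
grip_width: -0.004
grip_force: 4.4
```

>>> apply_moves([
  [0,[0,0,-1],[0,0,0]],
  [0,[0,0,-2],[0,0,0]],
  [0,[0,0,-2],[0,0,0]],
])

```text
time_s: 4.85
eef_pos: [446.3, -310.6, -30.6]
ee_rot: [0.0, 0.997, 0.071, 0.0]
force: [-8.9, 7.7, 30.3]
grip_width: 0.004
grip_force: 15.2
```

The bench contact comes at reported z = -30.6, so the tips sit 30.5 mm above the reported TCP. Back to the knife.

>>> apply_moves([
  [0,[0,0,25],[0,0,0]],
  [0,[0,0,60],[0,0,0]],
  [40,[0,-40,60],[0,0,0]],
  [40,[0,-68,60],[0,0,0]],
  [40,[0,-68,60],[0,0,0]],
  [40,[0,-68,60],[0,0,0]],
  [40,[0,-68,30],[0,0,0]],
  [40,[0,-68,14],[0,0,0]],
  [40,[0,-68,8],[0,0,0]],
  [40,[0,-68,8],[0,0,0]],
  [0,[0,-68,8],[0,0,0]],
  [0,[0,-68,8],[0,0,0]],
  [0,[0,-68,8],[0,0,0]],
  [0,[0,-68,8],[0,0,0]],
  [0,[0,-68,8],[0,0,0]],
  [0,[0,-68,8],[0,0,0]],
], squeeze=80)

```text
time_s: 6.45
eef_pos: [446.6, -378.9, -23.9]
ee_rot: [0.001, 0.997, 0.071, 0.001]
force: [-0.0, 1.8, 6.7]
grip_width: 0.156
grip_force: 79.7
```

>>> apply_moves([
  [0,[0,0,40],[0,0,0]],
  [0,[0,0,80],[0,0,0]],
  [0,[1,40,80],[0,0,8]],
  [0,[2,80,80],[0,0,16]],
  [0,[3,120,80],[0,0,24]],
  [0,[4,160,80],[0,0,32]],
  [0,[5,200,80],[0,0,40]],
  [0,[5,240,80],[0,0,48]],
  [0,[5,282,80],[0,0,56]],
  [0,[5,282,80],[0,0,65]],
  [0,[5,282,80],[0,0,65]],
  [0,[5,282,80],[0,0,65]],
  [0,[5,282,50],[0,0,65]],
  [0,[5,282,50],[0,0,65]],
  [0,[5,282,50],[0,0,65]],
  [0,[5,282,50],[0,0,65]],
])

```text
time_s: 8.05
eef_pos: [451.6, -97.0, 25.6]
ee_rot: [0.001, 0.804, 0.595, 0.0]
force: [-0.2, 0.2, -0.5]
grip_width: 0.154
grip_force: 78.8
```

```bash
cat >> h.py <<'E'
CC=np.array([524.5,142.7]); AX=np.array([.2924,.9563]); AY=np.array([-.9563,.2924])
def blade():
    for n in('scene','top'):
        p,d=capture(n); C=cloud(n,d); b=p.astype(int)
        s=(C[...,:2]-CC)@AX; t=(C[...,:2]-CC)@AY
        m=(abs(b[...,2]-b[...,0])<25)&(p.max(-1)>70)&(d>0)&(abs(t)<25)&(s>-215)&(s<-70)&(C[...,2]>20)
        S,T,Z=s[m],t[m],C[...,2][m]
        print(n,m.sum(),'s',S.min().round(1),S.max().round(1))
        for lo in range(-215,-70,15):
            k=(S>lo)&(S<lo+15)
            if k.sum()>8: print(lo+7,'t',T[k].mean().round(1),T[k].min().round(1),T[k].max().round(1),'z',np.median(Z[k]).round(1))
        cv2.imwrite(f'/tmp/{n}_b.png',p)
E
python3 - <<'E'
from h import *
blade()
p=cv2.imread('/tmp/scene_b.png'); cv2.imwrite('pics/b1.png',cv2.resize(p[120:300,180:470],(800,497),interpolation=cv2.INTER_CUBIC))
E
```

```text
scene 883 s -210.6 -112.4
-208 t -6.1 -23.7 21.6 z 372.2
-193 t 5.5 -24.9 25.0 z 363.0
-178 t -1.5 -12.7 11.9 z 56.0
-163 t -0.7 -12.1 10.7 z 56.1
-148 t -1.5 -12.6 11.1 z 56.1
-133 t -1.6 -13.2 12.1 z 55.8
-118 t -1.2 -12.4 11.4 z 55.9
top 641 s -214.7 -109.7
-208 t -2.6 -24.7 24.6 z 362.0
-193 t 3.6 -24.6 25.0 z 382.9
-163 t -0.4 -11.3 11.8 z 55.0
-148 t 0.5 -11.2 11.9 z 55.2
-133 t 0.3 -11.2 12.0 z 55.5
-118 t 0.8 -11.1 12.1 z 56.0
```

View pics/b1.png

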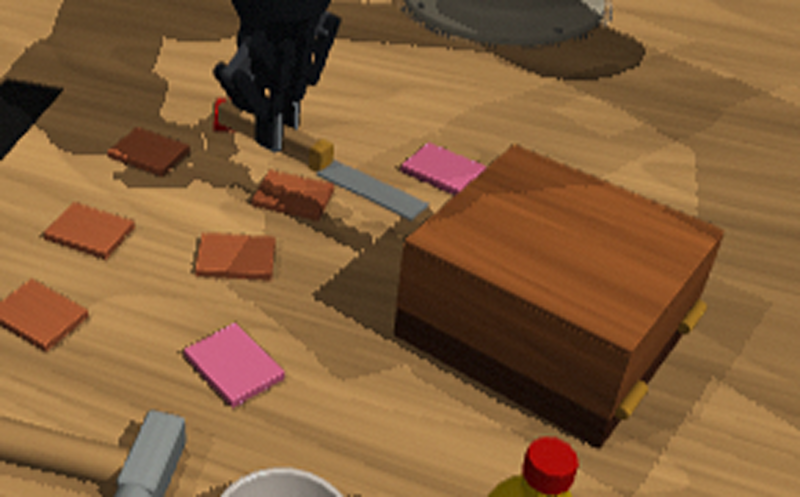

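The crop shows the blade level and straight in front of the case, with its tip at (425,210). Measured: top at z 55.8, tip 31 mm before the front face, centred. I lower it 20 and insert 58.

>>> apply_moves([
  [0,[0,0,-10],[0,0,0]],
  [0,[0,0,-20],[0,0,0]],
  [0,[0,0,-20],[0,0,0]],
  [0,[3,10,-20],[0,0,0]],
  [0,[6,20,-20],[0,0,0]],
  [0,[7.9,26,-20],[0,0,0]],
  [0,[9.5,31,-20],[0,0,0]],
  [0,[11,36,-20],[0,0,0]],
  [0,[11,36,-20],[0,0,0]],
])

```text
time_s: 9.05
eef_pos: [462.2, -59.8, 4.8]
ee_rot: [0.0, 0.803, 0.596, 0.0]
force: [-0.4, -0.4, -1.3]
grip_width: 0.152
grip_force: 78.8
```

>>> apply_moves([
  [0,[1.5,5,0],[0,0,0]],
  [0,[3,10,0],[0,0,0]],
  [0,[4.5,15,0],[0,0,0]],
  [0,[6,20,0],[0,0,0]],
  [0,[6,20,0],[0,0,0]],
])

```text
time_s: 9.55
eef_pos: [468.2, -39.8, 4.7]
ee_rot: [-0.0, 0.803, 0.596, 0.0]
force: [0.6, 1.0, -1.5]
grip_width: 0.148
grip_force: 78.8
```

Run:
```python
from h import *
blade()
p=cv2.imread('/tmp/scene_b.png'); q=cv2.imread('/tmp/top_b.png')
cv2.imwrite('pics/b2.png',np.hstack([cv2.resize(p[140:260,240:420],(400,267)),cv2.resize(q[150:270,120:300],(400,267))]))
```

```text
scene 428 s -206.5 -123.1
-178 t -1.4 -13.2 15.6 z 61.2
-163 t -5.9 -13.6 1.5 z 333.5
-148 t 0.7 -24.9 24.8 z 356.0
-133 t 5.1 -24.7 24.9 z 336.7
top 1307 s -214.9 -123.8
-208 t -0.5 -24.9 24.6 z 331.2
-193 t -0.2 -24.9 24.8 z 331.0
-178 t -2.2 -24.8 23.6 z 331.2
-163 t -1.9 -24.7 22.2 z 331.4
-148 t -0.2 -24.5 24.6 z 343.8
-133 t 1.5 -25.0 24.7 z 355.6
```

View pics/b2.png

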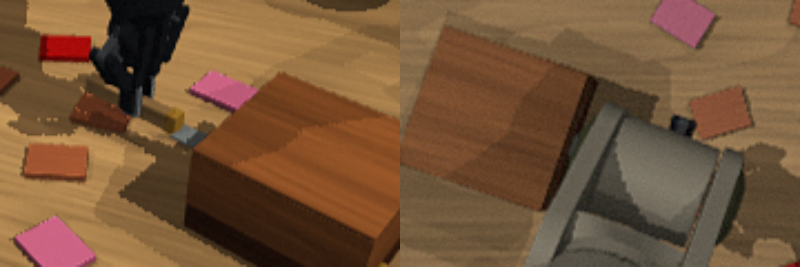

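The blade is in the notch with no contact force; only a short piece still shows, at left (185,133). I'll compute the lever arc.

Run:
```python
from h import *
def tcp(th):
    f=.5*th; c,s=np.cos(th),np.sin(th); C=np.array([-155*c+8*s,155*s+8*c]); r=np.array([-117,-30.6])
    return C+np.array([r[0]*np.cos(f)-r[1]*np.sin(f), r[0]*np.sin(f)+r[1]*np.cos(f)])
for nm,a,b in(('A',0,.6),('B',.6,1.3)):
    for th in np.arange(a+.05,b+.001,.05):
        D=tcp(th)-tcp(a); f=np.degrees(.5*(th-a))
        print(nm,round(th,2),[round(D[0]*AX[0]),round(D[0]*AX[1]),round(D[1])],[round(f*.9563,1),round(-f*.2924,1),0])
```

```text
A 0.05 [0, 1, 5] [np.float64(1.4), np.float64(-0.4), 0]
A 0.1 [1, 3, 10] [np.float64(2.7), np.float64(-0.8), 0]
A 0.15 [2, 5, 14] [np.float64(4.1), np.float64(-1.3), 0]
A 0.2 [2, 8, 19] [np.float64(5.5), np.float64(-1.7), 0]
A 0.25 [3, 11, 24] [np.float64(6.8), np.float64(-2.1), 0]
A 0.3 [4, 15, 28] [np.float64(8.2), np.float64(-2.5), 0]
A 0.35 [6, 18, 33] [np.float64(9.6), np.float64(-2.9), 0]
A 0.4 [7, 23, 37] [np.float64(11.0), np.float64(-3.4), 0]
A 0.45 [8, 27, 41] [np.float64(12.3), np.float64(-3.8), 0]
A 0.5 [10, 33, 45] [np.float64(13.7), np.float64(-4.2), 0]
A 0.55 [12, 38, 49] [np.float64(15.1), np.float64(-4.6), 0]
A 0.6 [13, 44, 53] [np.float64(16.4), np.float64(-5.0), 0]
B 0.65 [2, 6, 4] [np.float64(1.4), np.float64(-0.4), 0]
B 0.7 [4, 13, 7] [np.float64(2.7), np.float64(-0.8), 0]
B 0.75 [6, 20, 10] [np.float64(4.1), np.float64(-1.3), 0]
B 0.8 [8, 27, 13] [np.float64(5.5), np.float64(-1.7), 0]
B 0.85 [10, 34, 15] [np.float64(6.8), np.float64(-2.1), 0]
B 0.9 [13, 42, 18] [np.float64(8.2), np.float64(-2.5), 0]
B 0.95 [15, 50, 20] [np.float64(9.6), np.float64(-2.9), 0]
B 1.0 [18, 58, 21] [np.float64(11.0), np.float64(-3.4), 0]
B 1.05 [20, 67, 23] [np.float64(12.3), np.float64(-3.8), 0]
B 1.1 [23, 76, 24] [np.float64(13.7), np.float64(-4.2), 0]
B 1.15 [26, 85, 25] [np.float64(15.1), np.float64(-4.6), 0]
B 1.2 [29, 94, 26] [np.float64(16.4), np.float64(-5.0), 0]
B 1.25 [32, 103, 26] [np.float64(17.8), np.float64(-5.4), 0]
B 1.3 [34, 113, 26] [np.float64(19.2), np.float64(-5.9), 0]
```

>>> apply_moves([
  [0,[0,0,3],[0,0,0]],
  [0,[0,1,8],[1.4,-0.4,0]],
  [0,[1,3,13],[2.7,-0.8,0]],
  [0,[2,5,17],[4.1,-1.3,0]],
  [0,[2,8,22],[5.5,-1.7,0]],
  [0,[3,11,27],[6.8,-2.1,0]],
  [0,[4,15,31],[8.2,-2.5,0]],
  [0,[6,18,36],[9.6,-2.9,0]],
  [0,[7,23,40],[11,-3.4,0]],
  [0,[8,27,44],[12.3,-3.8,0]],
  [0,[10,33,48],[13.7,-4.2,0]],
  [0,[12,38,52],[15.1,-4.6,0]],
  [0,[13,44,56],[16.4,-5,0]],
  [0,[13,44,56],[16.4,-5,0]],
])

```text
time_s: 11.05
eef_pos: [481.3, 3.9, 61.0]
ee_rot: [-0.089, 0.794, 0.589, 0.12]
force: [0.4, -0.2, -2.0]
grip_width: 0.151
grip_force: 78.7
```

Run:
```python
from h import *
p,_=capture('scene')
cv2.imwrite('pics/b3.png',cv2.resize(p[60:300,180:500],(533,400)))
print(ctrl.sense()['force'],ctrl.sense()['wrist_torque'])
```

```text
[ 0.99931107  0.38369435 -1.22101656] [-0.30269096  0.01017064 -0.13889018]
```

View pics/b3.png

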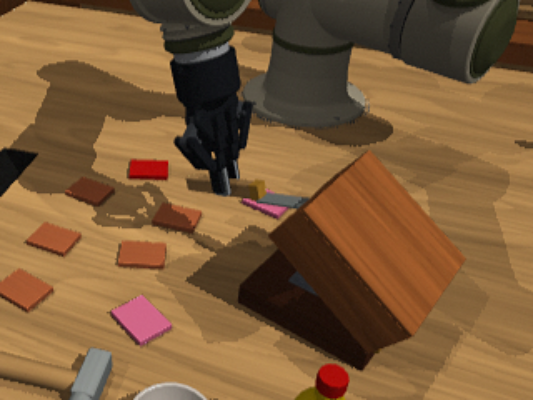

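The cover stands at about 0.6 rad on the blade, whose tip shows under it at (305,282). I continue the arc.

>>> apply_moves([
  [0,[2,6,4],[1.4,-0.4,0]],
  [0,[4,13,7],[2.7,-0.8,0]],
  [0,[6,20,10],[4.1,-1.3,0]],
  [0,[8,27,13],[5.5,-1.7,0]],
  [0,[10,34,15],[6.8,-2.1,0]],
  [0,[13,42,18],[8.2,-2.5,0]],
  [0,[15,50,20],[9.6,-2.9,0]],
  [0,[18,58,21],[11,-3.4,0]],
  [0,[20,67,23],[12.3,-3.8,0]],
  [0,[23,76,24],[13.7,-4.2,0]],
  [0,[26,85,25],[15.1,-4.6,0]],
  [0,[29,94,26],[16.4,-5,0]],
  [0,[32,103,26],[17.8,-5.4,0]],
  [0,[34,113,26],[19.2,-5.9,0]],
  [0,[34,113,26],[19.2,-5.9,0]],
])

```text
time_s: 12.6
eef_pos: [514.9, 117.5, 86.4]
ee_rot: [-0.19, 0.761, 0.564, 0.257]
force: [-0.4, -0.3, -0.8]
grip_width: 0.151
grip_force: 78.8
```

Run:
```python
from h import *
p,_=capture('scene')
cv2.imwrite('pics/b4.png',cv2.resize(p[60:300,180:500],(533,400)))
print(ctrl.sense()['force'],ctrl.sense()['wrist_torque'])
```

```text
[ 0.78490283 -0.53465397 -1.42657209] [-0.43148712  0.17054453  0.06238219]
```

View pics/b4.png

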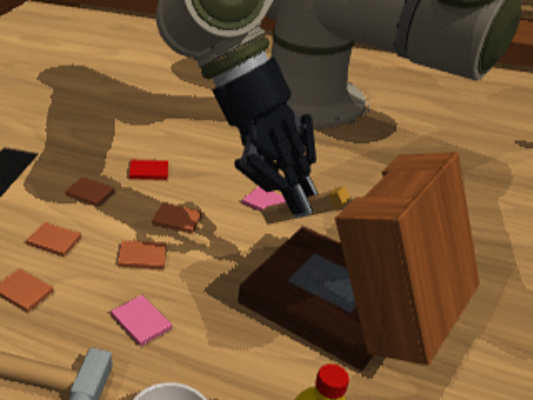

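The cover is at about 1.3 rad, leaning back, and the grey pad is visible at (325,280). A last nudge, then withdraw.

>>> apply_moves([
  [0,[4,14,0],[0,0,0]],
  [0,[4,14,0],[0,0,0]],
  [0,[4,14,0],[0,0,0]],
  [0,[-5,-20,-4],[0,0,0]],
  [0,[-15,-50,-10],[-4,1.2,0]],
  [0,[-25,-85,-18],[-10,3.1,0]],
  [0,[-37,-125,-22],[-18,5.5,0]],
  [0,[-50,-165,-22],[-26,8,0]],
  [0,[-60,-205,-22],[-33,10.1,0]],
  [0,[-64,-227,-22],[-35.6,10.9,0]],
  [0,[-64,-227,-22],[-35.6,10.9,0]],
  [0,[-64,-227,-22],[-35.6,10.9,0]],
  [0,[-64,-227,-22],[-35.6,10.9,0]],
])

```text
time_s: 13.95
eef_pos: [451.0, -109.9, 64.6]
ee_rot: [-0.001, 0.803, 0.596, 0.0]
force: [0.5, 0.0, -0.7]
grip_width: 0.152
grip_force: 79.1
```

```bash
cat >> h.py <<'E'
def cover(C):
    s=(C[...,:2]-CC)@AX; t=(C[...,:2]-CC)@AY; Z=C[...,2]
    m=(abs(t)<78)&(s>60)&(s<260)&(Z>90)&(Z<230); return s[m].min().round(),s[m].max().round(),Z[m].max().round()
E
python3 - <<'E'
from h import *
blade()
p,d=capture('scene'); print('cover smin smax zmax',cover(cloud('scene',d)))
p,d=capture('top'); print('cover',cover(cloud('top',d)))
E
```

```text
scene 768 s -214.8 -126.4
-208 t -1.4 -25.0 23.9 z 395.1
-193 t 13.6 -15.2 24.9 z 376.5
-178 t -5.2 -16.4 8.6 z 88.7
-163 t -4.1 -16.4 8.5 z 87.4
-148 t -4.6 -16.4 7.9 z 86.2
-133 t -3.5 -15.0 9.6 z 85.1
top 560 s -215.0 -124.6
-208 t 2.2 -25.0 24.9 z 417.1
-193 t 14.4 -11.9 24.6 z 426.9
-178 t -3.2 -13.2 9.1 z 87.5
-163 t -1.5 -12.3 9.3 z 86.5
-148 t -2.4 -14.4 9.5 z 86.0
-133 t -2.6 -14.3 9.0 z 84.6
cover smin smax zmax (np.float64(60.0), np.float64(79.0), np.float64(95.0))
cover (np.float64(60.0), np.float64(81.0), np.float64(97.0))
```

Run:
```python
from h import *
p,d=capture('scene'); C=cloud('scene',d)
cv2.imwrite('pics/b5.png',cv2.resize(p[60:300,180:500],(533,400)))
```

```text
(no output)
```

View pics/b5.png

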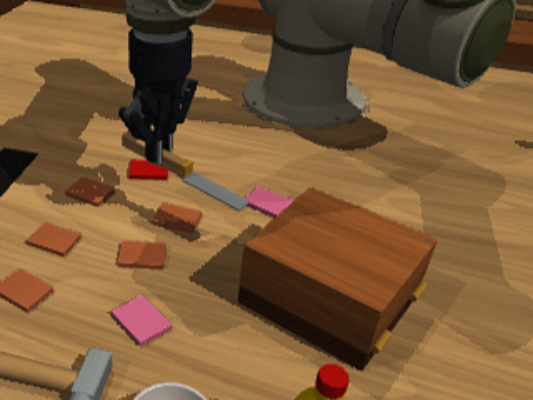

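The cover fell shut again: it had not passed balance. The knife is about 4.6° nose-down in the grip. I level it with a tool tilt, re-measure, and lever again further.

>>> apply_moves([
  [0,[0,14,-25],[4.4,-1.3,0]],
  [0,[0,14,-25],[4.4,-1.3,0]],
  [0,[0,14,-25],[4.4,-1.3,0]],
  [0,[0,14,-25],[4.4,-1.3,0]],
], squeeze=115)

```text
time_s: 14.6
eef_pos: [451.6, -96.8, 40.5]
ee_rot: [-0.023, 0.803, 0.595, 0.032]
force: [0.1, 0.5, -1.0]
grip_width: 0.138
grip_force: 116.3
```

Run:
```python
from h import *
blade(); print(ctrl.sense()['eef_pos'])
```

```text
scene 728 s -215.0 -115.6
-208 t 13.8 -23.1 25.0 z 372.0
-193 t -1.0 -12.6 13.6 z 70.7
-178 t -1.1 -13.0 10.8 z 70.8
-163 t -1.4 -11.9 10.8 z 70.9
-148 t -1.0 -12.3 10.8 z 71.0
-133 t -0.8 -11.9 12.7 z 71.2
-118 t -0.1 -12.2 11.7 z 70.7
top 392 s -214.9 -113.3
-208 t 15.8 -9.1 24.8 z 404.8
-193 t -0.6 -10.9 11.8 z 70.4
-178 t 0.6 -10.9 12.0 z 70.5
-163 t 1.2 -9.3 12.1 z 70.3
-148 t 0.7 -10.6 12.2 z 70.7
-133 t 0.9 -10.6 12.3 z 71.0
-118 t 0.8 -10.5 12.3 z 70.9
[451.56399912 -96.68898949  40.43518156]
```

Run:
```python
from h import *
def tcp(th):
    f=.6*th; c,s=np.cos(th),np.sin(th); C=np.array([-155*c+8*s,155*s+8*c]); r=np.array([-106,-30.3])
    return C+np.array([r[0]*np.cos(f)-r[1]*np.sin(f), r[0]*np.sin(f)+r[1]*np.cos(f)])
for nm,a,b in(('A',0,.75),('B',.75,1.5)):
    for th in np.arange(a+.05,b+.001,.05):
        D=tcp(th)-tcp(a); f=np.degrees(.6*(th-a)); print(nm,round(th,2),[round(float(D[0]*AX[0])),round(float(D[0]*AX[1])),round(float(D[1]))+3*(nm=='A')],[round(float(f*.9563),1),round(float(-f*.2924),1),0])
```

```text
A 0.05 [0, 1, 8] [1.6, -0.5, 0]
A 0.1 [1, 3, 12] [3.3, -1.0, 0]
A 0.15 [2, 6, 17] [4.9, -1.5, 0]
A 0.2 [3, 9, 21] [6.6, -2.0, 0]
A 0.25 [4, 12, 26] [8.2, -2.5, 0]
A 0.3 [5, 16, 30] [9.9, -3.0, 0]
A 0.35 [6, 20, 34] [11.5, -3.5, 0]
A 0.4 [7, 24, 38] [13.2, -4.0, 0]
A 0.45 [9, 29, 42] [14.8, -4.5, 0]
A 0.5 [11, 35, 46] [16.4, -5.0, 0]
A 0.55 [12, 41, 50] [18.1, -5.5, 0]
A 0.6 [14, 47, 54] [19.7, -6.0, 0]
A 0.65 [16, 53, 57] [21.4, -6.5, 0]
A 0.7 [18, 60, 60] [23.0, -7.0, 0]
A 0.75 [21, 68, 63] [24.7, -7.5, 0]
B 0.8 [2, 8, 3] [1.6, -0.5, 0]
B 0.85 [5, 16, 5] [3.3, -1.0, 0]
B 0.9 [7, 24, 8] [4.9, -1.5, 0]
B 0.95 [10, 32, 10] [6.6, -2.0, 0]
B 1.0 [13, 41, 12] [8.2, -2.5, 0]
B 1.05 [15, 50, 13] [9.9, -3.0, 0]
B 1.1 [18, 59, 15] [11.5, -3.5, 0]
B 1.15 [21, 69, 16] [13.2, -4.0, 0]
B 1.2 [24, 78, 17] [14.8, -4.5, 0]
B 1.25 [27, 88, 17] [16.4, -5.0, 0]
B 1.3 [30, 98, 17] [18.1, -5.5, 0]
B 1.35 [33, 108, 17] [19.7, -6.0, 0]
B 1.4 [36, 118, 17] [21.4, -6.5, 0]
B 1.45 [39, 128, 16] [23.0, -7.0, 0]
B 1.5 [42, 139, 15] [24.7, -7.5, 0]
```

>>> apply_moves([
  [0,[0,0,-20],[0,0,0]],
  [0,[0,0,-35.5],[0,0,0]],
  [0,[0,0,-35.5],[0,0,0]],
  [0,[3,10,-35.5],[0,0,0]],
  [0,[6,20,-35.5],[0,0,0]],
  [0,[9,30,-35.5],[0,0,0]],
  [0,[12,39,-35.5],[0,0,0]],
  [0,[15,48,-35.5],[0,0,0]],
  [0,[18,57,-35.5],[0,0,0]],
  [0,[20,66,-35.5],[0,0,0]],
  [0,[20,66,-35.5],[0,0,0]],
])

```text
time_s: 15.8
eef_pos: [471.1, -29.4, 4.2]
ee_rot: [-0.024, 0.802, 0.596, 0.032]
force: [-0.0, -0.5, -1.5]
grip_width: 0.142
grip_force: 116.3
```

>>> apply_moves([
  [0,[0,1,8],[1.6,-0.5,0]],
  [0,[1,3,12],[3.3,-1,0]],
  [0,[2,6,17],[4.9,-1.5,0]],
  [0,[3,9,21],[6.6,-2,0]],
  [0,[4,12,26],[8.2,-2.5,0]],
  [0,[5,16,30],[9.9,-3,0]],
  [0,[6,20,34],[11.5,-3.5,0]],
  [0,[7,24,38],[13.2,-4,0]],
  [0,[9,29,42],[14.8,-4.5,0]],
  [0,[11,35,46],[16.4,-5,0]],
  [0,[12,41,50],[18.1,-5.5,0]],
  [0,[14,47,54],[19.7,-6,0]],
  [0,[16,53,57],[21.4,-6.5,0]],
  [0,[18,60,60],[23,-7,0]],
  [0,[21,68,63],[24.7,-7.5,0]],
])

```text
time_s: 17.3
eef_pos: [492.1, 37.7, 67.3]
ee_rot: [-0.157, 0.775, 0.575, 0.211]
force: [0.2, 0.1, -0.7]
grip_width: 0.136
grip_force: 116.2
```

>>> apply_moves([
  [0,[2,8,3],[1.6,-0.5,0]],
  [0,[5,16,5],[3.3,-1,0]],
  [0,[7,24,8],[4.9,-1.5,0]],
  [0,[10,32,10],[6.6,-2,0]],
  [0,[13,41,12],[8.2,-2.5,0]],
  [0,[15,50,13],[9.9,-3,0]],
  [0,[18,59,15],[11.5,-3.5,0]],
  [0,[21,69,16],[13.2,-4,0]],
  [0,[24,78,17],[14.8,-4.5,0]],
  [0,[27,88,17],[16.4,-5,0]],
  [0,[30,98,17],[18.1,-5.5,0]],
  [0,[33,108,17],[19.7,-6,0]],
  [0,[36,118,17],[21.4,-6.5,0]],
  [0,[39,128,16],[23,-7,0]],
  [0,[42,139,15],[24.7,-7.5,0]],
  [0,[42,139,15],[24.7,-7.5,0]],
  [0,[42,139,15],[24.7,-7.5,0]],
])

```text
time_s: 19.0
eef_pos: [533.6, 176.1, 81.1]
ee_rot: [-0.28, 0.709, 0.526, 0.377]
force: [-0.9, -1.5, -10.8]
grip_width: 0.143
grip_force: 114.6
```

Run:
```python
from h import *
p,d=capture('scene'); C=cloud('scene',d)
cv2.imwrite('pics/b6.png',cv2.resize(p[60:300,180:500],(533,400)))
s=(C[...,:2]-CC)@AX; t=(C[...,:2]-CC)@AY
m=(abs(t+75)<6)&(s>-90)&(s<260)&(C[...,2]>40)   # near side wall (camera side)
P=np.c_[s[m],C[...,2][m]]
h=cv2.minAreaRect(P.astype(np.float32)); print(h,cv2.boxPoints(h).round())
```

```text
((93.51546478271484, 115.80972290039062), (63.744346618652344, 161.6683807373047), 10.909395217895508) [[ 47. 189.]
 [ 78.  30.]
 [140.  42.]
 [110. 201.]]
```

View pics/b6.png

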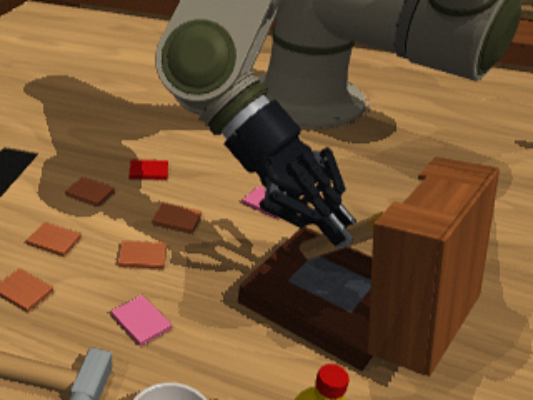

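The cover is at about 1.38 rad, past balance, with its side rectangle leaning at 79°. Pulling a nose-up blade straight out would drag it shut, so I drop the nose first and then withdraw.

>>> apply_moves([
  [0,[-2,-6,0],[-7,2.1,0]],
  [0,[-5,-16,0],[-14,4.3,0]],
  [0,[-9,-28,0],[-21,6.4,0]],
  [0,[-9,-28,0],[-23,7,0]],
  [0,[-9,-28,0],[-23,7,0]],
])

```text
time_s: 19.55
eef_pos: [525.7, 149.3, 84.2]
ee_rot: [-0.165, 0.771, 0.573, 0.224]
force: [0.3, -0.4, -0.7]
grip_width: 0.142
grip_force: 115.0
```

```bash
cat >> h.py <<'E'
def theta():
    p,d=capture('scene'); C=cloud('scene',d)
    s=(C[...,:2]-CC)@AX; t=(C[...,:2]-CC)@AY
    m=(abs(t+75)<6)&(s>-90)&(s<260)&(C[...,2]>40)
    h=cv2.boxPoints(cv2.minAreaRect(np.c_[s[m],C[...,2][m]].astype(np.float32))).round(); print('coverbox',h.tolist()); return p,d
E
python3 - <<'E'
from h import *
p,d=theta(); cv2.imwrite('pics/b7.png',cv2.resize(p[60:300,180:500],(533,400))); print(ctrl.sense()['force'])
E
```

```text
coverbox [[80.0, 41.0], [142.0, 30.0], [169.0, 179.0], [108.0, 190.0]]
[ 0.32917274  0.11727383 -0.75343292]
```

View pics/b7.png

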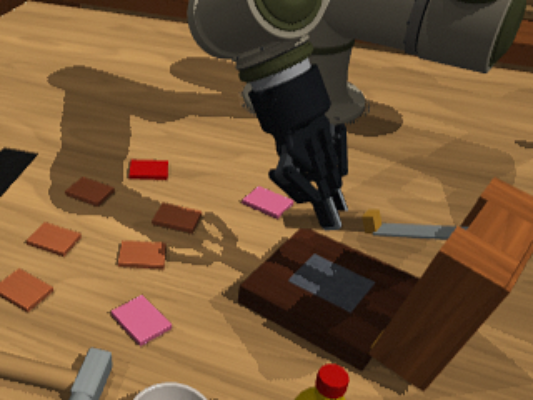

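The cover is fully open at about 1.75 rad. The knife slipped in the grip and is now near level with the tool tilted. I withdraw and measure it.

>>> apply_moves([
  [0,[-13,-45,5],[0,0,0]],
  [0,[-26,-90,15],[0,0,0]],
  [0,[-39,-135,30],[0,0,0]],
  [0,[-50,-180,40],[0,0,0]],
  [0,[-68,-230,40],[0,0,0]],
  [0,[-68,-230,40],[0,0,0]],
  [0,[-68,-230,40],[0,0,0]],
])

```text
time_s: 20.3
eef_pos: [456.9, -82.2, 122.2]
ee_rot: [-0.166, 0.772, 0.571, 0.223]
force: [0.3, 1.1, -0.8]
grip_width: 0.138
grip_force: 115.0
```

Run:
```python
from h import *
blade(); print(ctrl.sense()['eef_pos']); theta()
```

```text
scene 155 s -209.3 -126.9
-208 t 1.3 -9.6 10.5 z 168.1
-193 t -0.2 -11.8 12.7 z 173.3
-178 t -2.7 -12.7 9.8 z 179.4
-163 t -0.8 -12.0 10.7 z 186.5
-148 t -1.8 -12.3 9.0 z 192.1
-133 t -0.1 -11.8 11.8 z 199.0
top 445 s -206.6 -123.1
-208 t 1.3 -9.3 11.9 z 166.6
-193 t 1.4 -10.0 12.3 z 170.7
-178 t 1.1 -10.0 12.2 z 177.4
-163 t 1.7 -9.3 12.7 z 184.0
-148 t 1.9 -9.2 12.7 z 190.7
-133 t 2.3 -8.6 13.3 z 196.9
-118 t 1.7 -7.9 11.0 z 200.7
[457.01655369 -80.42462552 122.11006306]
coverbox [[81.0, 41.0], [142.0, 30.0], [169.0, 179.0], [108.0, 190.0]]
```

>>> apply_moves([
  [0,[0,0,0],[-7.5,2.3,0]],
  [0,[0,0,0],[-15,4.6,0]],
  [0,[0,0,0],[-22,6.7,0]],
  [0,[0,0,0],[-22,6.7,0]],
  [0,[0,0,0],[-22,6.7,0]],
])

```text
time_s: 20.95
eef_pos: [457.1, -79.8, 122.1]
ee_rot: [-0.049, 0.8, 0.595, 0.065]
force: [-0.3, 0.1, -0.9]
grip_width: 0.141
grip_force: 115.0
```

Run:
```python
from h import *
blade(); print(ctrl.sense()['eef_pos'])
```

```text
scene 432 s -214.8 -102.7
-208 t 12.5 -15.2 25.0 z 390.0
-193 t -2.6 -12.4 11.5 z 151.8
-178 t -0.9 -13.2 11.1 z 152.0
-163 t -0.9 -11.8 10.5 z 152.1
-148 t -0.6 -11.1 11.5 z 152.3
-133 t 0.2 -12.1 11.9 z 152.3
-118 t 0.2 -11.9 12.0 z 152.4
-103 t 0.2 -10.9 12.5 z 152.5
top 460 s -214.8 -101.8
-208 t 21.4 16.1 24.5 z 424.3
-193 t 0.8 -9.7 12.5 z 151.0
-178 t 1.6 -9.6 12.5 z 151.0
-163 t 1.9 -8.9 12.8 z 151.0
-148 t 2.1 -8.7 12.7 z 150.9
-133 t 2.2 -8.7 12.9 z 151.6
-118 t 1.8 -9.9 13.1 z 152.1
-103 t 2.1 -9.8 13.7 z 151.5
[456.83470295 -81.26657223 121.78200951]
```

Level again. Back to the mat: turn -67° about z, y -299, down 146.

>>> apply_moves([
  [0,[0,-40,0],[0,0,-8]],
  [0,[0,-80,0],[0,0,-16]],
  [0,[0,-120,0],[0,0,-24]],
  [0,[0,-160,0],[0,0,-32]],
  [0,[0,-200,0],[0,0,-40]],
  [0,[0,-240,0],[0,0,-48]],
  [0,[0,-280,0],[0,0,-56]],
  [0,[0,-299,-20],[0,0,-64]],
  [0,[0,-299,-60],[0,0,-67]],
  [0,[0,-299,-100],[0,0,-67]],
  [0,[0,-299,-120],[0,0,-67]],
  [0,[0,-299,-130],[0,0,-67]],
  [0,[0,-299,-136],[0,0,-67]],
  [0,[0,-299,-141],[0,0,-67]],
  [0,[0,-299,-144],[0,0,-67]],
  [0,[0,-299,-146],[0,0,-67]],
  [0,[0,-299,-146],[0,0,-67]],
])

```text
time_s: 22.75
eef_pos: [457.4, -380.9, -22.6]
ee_rot: [-0.004, 0.995, 0.053, 0.08]
force: [-1.2, 1.1, 4.7]
grip_width: 0.139
grip_force: 115.9
```

>>> apply_moves([
  [20,[0,0,0],[0,0,0]],
  [30,[0,0,0],[0,0,0]],
  [40,[0,0,0],[0,0,0]],
  [40,[0,0,0],[0,0,0]],
  [40,[0,0,0],[0,0,0]],
  [40,[0,0,30],[0,0,0]],
  [60,[0,0,70],[0,0,0]],
  [60,[-60,-30,100],[0,0,0]],
  [60,[-120,-60,140],[0,0,0]],
  [60,[-120,-60,140],[0,0,0]],
  [60,[-120,-60,140],[0,0,0]],
])

```text
time_s: 23.85
eef_pos: [334.2, -444.0, 119.4]
ee_rot: [-0.002, 0.995, 0.051, 0.08]
force: [1.3, 0.3, -0.5]
grip_width: 0.699
grip_force: 0.0
```

```bash
cat >> h.py <<'E'
def knife():
    for n in('top','scene'):
        p,d=capture(n); C=cloud(n,d); b=p.astype(int)
        box=(C[...,0]>350)&(C[...,0]<620)&(C[...,1]>-425)&(C[...,1]<-320)
        for nm,m in(('handle',box&(C[...,2]>17)&(C[...,2]<28)&(b[...,2]-b[...,0]>25)),('blade',box&(C[...,2]>2)&(C[...,2]<12)&(abs(b[...,2]-b[...,0])<25)&(p.max(-1)>60))):
            P=C[m]
            if len(P)>10: print(n,nm,P.mean(0).round(1),P.min(0).round(),P.max(0).round())
E
python3 - <<'E'
from h import *
knife(); p,d=theta()
q,e=capture('top')
for o in blanks(q,e): print(*o)
print(ctrl.sense()['eef_pos'],ctrl.sense()['ee_rot'])
E
```

```text
top handle [ 443.8 -379.    22.4] [ 389. -391.   17.] [ 498. -367.   28.]
top blade [ 542.2 -369.7    5.8] [ 497. -385.    2.] [ 587. -354.   11.]
scene handle [ 450.4 -379.    22.6] [ 388. -393.   17.] [ 500. -367.   27.]
scene blade [ 545.6 -371.1    6.4] [ 499. -389.    3.] [ 588. -355.    9.]
coverbox [[81.0, 41.0], [142.0, 30.0], [169.0, 179.0], [108.0, 190.0]]
[317. 244.] 438.3 -224.5 44.4 60.0 82.8 8.0 [ 46.  68. 114.]
[260. 243.] 446.8 -80.1 44.1 56.9 -88.3 8.5 [ 52.  76. 126.]
[264. 201.] 540.2 -93.1 46.2 60.2 -72.4 8.1 [ 54.  80. 132.]
[314. 192.] 558.3 -216.6 45.8 60.4 87.2 8.0 [ 54.  79. 131.]
[190. 187.] 569.6 93.8 32.7 77.7 -88.3 30.6 [24. 37. 63.]
[126. 188.] 557.5 255.9 54.1 139.5 -17.7 30.6 [24. 42. 67.]
[ 19. 206.] 517.6 525.0 106.9 199.5 10.9 7.2 [ 43.  71. 112.]
[308. 154.] 659.6 -201.3 45.8 59.6 77.3 7.9 [ 53.  77. 128.]
[ 89. 179.] 581.4 347.6 67.6 178.0 -17.1 182.6 [ 46.  76. 120.]
[ 337.58739908 -439.59676164  115.44787803] [-0.00558034  0.99537073  0.0533783   0.07972905]
```

The knife lies on the mat (origin ≈(498,-375)) and the cover is open. Five blanks remain in place. Working out the first pick.

Run:
```python
from h import *
from scipy.spatial.transform import Rotation as R
s=ctrl.sense(); w,x,y,z=s['ee_rot']; A=R.from_quat([x,y,z,w])
a=np.radians(82.6)/2; B=R.from_quat([np.cos(a),np.sin(a),0,0])
print(np.degrees((B*A.inv()).as_rotvec()).round(1), s['eef_pos'])
```

```text
[-7.   7.  76.3] [ 337.58739908 -439.59676164  115.44787803]
```

>>> apply_moves([
  [62,[20,40,0],[-7,7,76.3]],
  [62,[40,80,0],[-7,7,76.3]],
  [62,[60,120,0],[-7,7,76.3]],
  [62,[80,160,0],[-7,7,76.3]],
  [62,[101,216,-56],[-7,7,76.3]],
  [62,[101,216,-56],[-7,7,76.3]],
  [62,[101,216,-56],[-7,7,76.3]],
  [62,[101,216,-56],[-7,7,76.3]],
  [62,[101,216,-56],[-7,7,76.3]],
  [62,[101,216,-56],[-7,7,76.3]],
  [62,[101,216,-56],[-7,7,76.3]],
  [62,[101,216,-56],[-7,7,76.3]],
], squeeze=60)

```text
time_s: 25.25
eef_pos: [438.1, -224.1, 59.9]
ee_rot: [0.0, 0.752, 0.659, 0.0]
force: [-0.6, 0.0, -0.2]
grip_width: 0.724
grip_force: 0.0
```

Run:
```python
from h import *
from scipy.spatial.transform import Rotation as R
s=ctrl.sense(); w,x,y,z=s['ee_rot']; A=R.from_quat([x,y,z,w])
a=np.radians(82.6)/2; B=R.from_quat([np.cos(a),np.sin(a),0,0])
print(np.degrees((B*A.inv()).as_rotvec()).round(2), s['eef_pos'])
```

```text
[-0.02  0.03  0.15] [ 438.09849923 -224.05028876   59.94511721]
```

>>> apply_moves([
  [62,[0,0,-45],[0,0,0]],
  [62,[0,0,-75],[0,0,0]],
  [62,[0,0,-87],[0,0,0]],
  [62,[0,0,-92],[0,0,0]],
  [62,[0,0,-92],[0,0,0]],
  [30,[0,0,-92],[0,0,0]],
  [30,[0,0,-92],[0,0,0]],
  [30,[0,0,-92],[0,0,0]],
  [30,[0,0,-92],[0,0,0]],
])

```text
time_s: 26.15
eef_pos: [438.8, -225.1, -30.1]
ee_rot: [0.002, 0.751, 0.66, 0.0]
force: [-1.9, 0.2, 8.5]
grip_width: 0.513
grip_force: 60.6
```

>>> apply_moves([
  [30,[0,0,30],[0,0,0]],
  [30,[0,0,60],[0,0,0]],
  [30,[0,0,60],[0,0,0]],
])

```text
time_s: 26.45
eef_pos: [440.1, -226.0, 32.3]
ee_rot: [0.004, 0.751, 0.66, 0.001]
force: [1.6, -0.4, -2.2]
grip_width: 0.511
grip_force: 62.6
```

Run:
```python
from h import *
n='scene'; p,d=capture(n)
cv2.imwrite('pics/p1.png',cv2.resize(p[120:230,190:350],(640,440),interpolation=cv2.INTER_CUBIC))
C=cloud(n,d); m=(abs(C[...,0]-438)<40)&(abs(C[...,1]+224)<45)&(C[...,2]>15)&(C[...,2]<90)&(p[...,2]>1.5*p[...,1].astype(float))&(p[...,2]>60)
print(m.sum(),np.percentile(C[m],[2,50,98],axis=0).round(1)); print(ctrl.sense()['eef_pos'])
```

```text
195 [[ 418.5 -257.6   64.2]
 [ 443.1 -213.4   70.8]
 [ 464.9 -196.4   72.8]]
[ 439.11851563 -225.23889955   30.29026874]
```

View pics/p1.png

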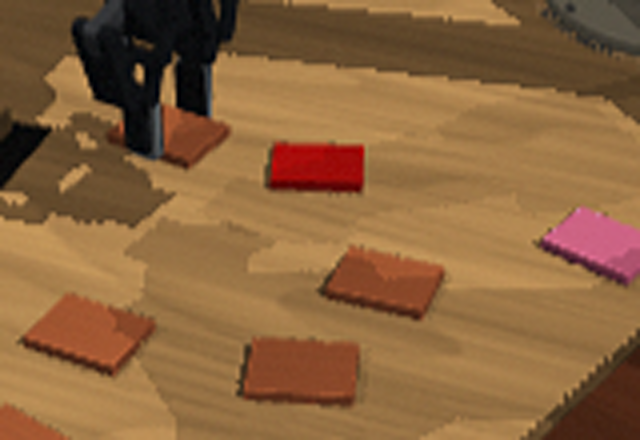

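The crop shows the blank held level at (175,135) by both fingers. Carry it to the pad centre.

>>> apply_moves([
  [30,[11,46,40],[0,0,-9.6]],
  [30,[22,92,60],[0,0,-9.6]],
  [30,[33,138,60],[0,0,-9.6]],
  [30,[44,184,60],[0,0,-9.6]],
  [30,[54,230,60],[0,0,-9.6]],
  [30,[65,276,60],[0,0,-9.6]],
  [30,[76,322,60],[0,0,-9.6]],
  [30,[86.4,367,40],[0,0,-9.6]],
  [30,[86.4,367,10],[0,0,-9.6]],
  [30,[86.4,367,-15],[0,0,-9.6]],
  [30,[86.4,367,-22],[0,0,-9.6]],
  [30,[86.4,367,-26],[0,0,-9.6]],
  [30,[86.4,367,-27],[0,0,-9.6]],
  [30,[86.4,367,-27],[0,0,-9.6]],
  [30,[86.4,367,-27],[0,0,-9.6]],
])

```text
time_s: 28.0
eef_pos: [525.1, 142.4, 2.1]
ee_rot: [0.001, 0.804, 0.595, 0.001]
force: [-0.1, -0.2, -1.6]
grip_width: 0.514
grip_force: 62.6
```

>>> apply_moves([
  [50,[0,0,0],[0,0,0]],
  [60,[0,0,0],[0,0,0]],
  [62,[0,0,0],[0,0,0]],
  [62,[0,0,0],[0,0,0]],
  [62,[0,0,40],[0,0,0]],
  [62,[-30,-35,80],[0,0,0]],
  [62,[-60,-85,80],[0,0,0]],
  [62,[-90,-135,80],[0,0,0]],
  [62,[-120,-175,80],[0,0,0]],
  [62,[-120,-175,80],[0,0,0]],
])

```text
time_s: 29.0
eef_pos: [402.7, -34.3, 81.4]
ee_rot: [0.0, 0.804, 0.594, 0.0]
force: [0.9, -0.5, 1.0]
grip_width: 0.725
grip_force: 0.0
```

```bash
cat >> h.py <<'E'
def look():
    for n in('top','scene'):
        p,d=capture(n)
        for o in blanks(p,d,8,n):
            if 3<o[6]<14 and o[2]<20 and 40<o[3]<52 and 50<o[4]<68: print(n,*o[:7])
        C=cloud(n,d); b=p.astype(float); s=(C[...,:2]-CC)@AX; t=(C[...,:2]-CC)@AY
        m=(abs(s)<60)&(abs(t)<60)&(b[...,2]>1.35*b[...,1])&(C[...,2]>33)&(C[...,2]<80)
        if m.sum()<80: continue
        zt=np.percentile(C[...,2][m],80)
        k=(m&(C[...,2]>zt-4)).astype(np.uint8)
        c=max(cv2.findContours(k,0,2)[0],key=cv2.contourArea)
        q=np.array([ray(n,x,y,zt)[:2] for x,y in c[:,0].astype(float)])-CC; q=np.c_[q@AX,q@AY]
        print(n,'pile top z',zt.round(1),'rect(s,t)',cv2.minAreaRect(q.astype(np.float32)))
    print(ctrl.sense()['eef_pos'].round(1))
E
python3 - <<'E'
from h import *
look(); theta()
E
```

```text
top [256. 249.] 422.2 -75.8 43.9 56.7 -88.2 8.6
top [263. 200.] 540.3 -92.9 46.1 59.6 -71.9 8.2
top [315. 193.] 558.3 -216.7 45.8 60.2 87.2 7.8
top [308. 155.] 659.3 -201.5 45.4 59.6 78.1 7.9
top pile top z 39.5 rect(s,t) ((-0.561004638671875, 0.5575542449951172), (59.92933654785156, 44.19081115722656), 0.3653794229030609)
scene [192. 233.] 663.4 -201.7 49.9 65.1 77.7 8.4
scene [214. 204.] 562.0 -217.2 51.8 64.3 87.8 8.6
scene pile top z 39.5 rect(s,t) ((-1.5135478973388672, -2.7901535034179688), (59.82465744018555, 49.586483001708984), 0.19951021671295166)
[403.4 -34.2  81.5]
coverbox [[81.0, 40.0], [141.0, 29.0], [168.0, 179.0], [108.0, 190.0]]
```

Blank 1 is placed squarely (offset under 1 mm). One blank was knocked to (422,-76); I pick it there.

>>> apply_moves([
  [62,[17.7,-43.4,0],[0,0,18.8]],
  [62,[17.7,-43.4,-40],[0,0,18.8]],
  [62,[17.7,-43.4,-80],[0,0,18.8]],
  [62,[17.7,-43.4,-100],[0,0,18.8]],
  [62,[17.7,-43.4,-109],[0,0,18.8]],
  [62,[17.7,-43.4,-112.2],[0,0,18.8]],
  [62,[17.7,-43.4,-112.2],[0,0,18.8]],
  [30,[17.7,-43.4,-112.2],[0,0,18.8]],
  [30,[17.7,-43.4,-112.2],[0,0,18.8]],
  [30,[17.7,-43.4,-112.2],[0,0,18.8]],
  [30,[17.7,-43.4,-112.2],[0,0,18.8]],
])

```text
time_s: 30.25
eef_pos: [423.0, -76.0, -29.6]
ee_rot: [0.001, 0.696, 0.718, 0.001]
force: [-1.7, 2.5, 10.8]
grip_width: 0.512
grip_force: 59.7
```

>>> apply_moves([
  [30,[0,0,40],[0,0,0]],
  [30,[5,10,85],[0,0,-8]],
  [30,[25,50,115],[0,0,-16]],
  [30,[50,95,115],[0,0,-18.8]],
  [30,[70,140,115],[0,0,-18.8]],
  [30,[90,185,115],[0,0,-18.8]],
  [30,[102.3,218.5,105],[0,0,-18.8]],
  [30,[102.3,218.5,70],[0,0,-18.8]],
  [30,[102.3,218.5,50],[0,0,-18.8]],
  [30,[102.3,218.5,43],[0,0,-18.8]],
  [30,[102.3,218.5,40.5],[0,0,-18.8]],
  [30,[102.3,218.5,40.2],[0,0,-18.8]],
  [30,[102.3,218.5,40.2],[0,0,-18.8]],
  [30,[102.3,218.5,40.2],[0,0,-18.8]],
])

```text
time_s: 31.65
eef_pos: [525.1, 142.6, 10.2]
ee_rot: [0.001, 0.804, 0.595, 0.001]
force: [-0.3, 0.5, -2.1]
grip_width: 0.511
grip_force: 63.3
```

>>> apply_moves([
  [50,[0,0,-1],[0,0,0]],
  [60,[0,0,-1],[0,0,0]],
  [62,[0,0,-1],[0,0,0]],
  [62,[0,0,0],[0,0,0]],
  [62,[0,0,40],[0,0,0]],
  [62,[-30,-35,72],[0,0,0]],
  [62,[-60,-85,72],[0,0,0]],
  [62,[-90,-135,72],[0,0,0]],
  [62,[-120,-175,72],[0,0,0]],
  [62,[-120,-175,72],[0,0,0]],
])

```text
time_s: 32.65
eef_pos: [402.6, -34.3, 81.4]
ee_rot: [0.0, 0.805, 0.594, 0.0]
force: [1.1, 0.2, -0.3]
grip_width: 0.724
grip_force: 0.0
```

Run:
```python
from h import *
look()
```

```text
top [264. 201.] 540.1 -93.0 45.8 59.5 -71.6 8.1
top [314. 193.] 558.3 -216.6 45.8 60.4 87.2 7.9
top [308. 154.] 659.2 -201.3 45.1 59.7 77.4 7.7
top pile top z 47.4 rect(s,t) ((0.5413684844970703, 0.4217700958251953), (60.39612579345703, 45.21232986450195), 1.1503421068191528)
scene [192. 233.] 663.0 -201.9 49.9 65.0 78.6 8.5
scene [214. 203.] 562.0 -217.2 51.8 64.3 87.8 8.5
scene pile top z 47.4 rect(s,t) ((-0.10943222045898438, -2.6778125762939453), (60.1089973449707, 49.46280288696289), 1.1899513006210327)
[403.5 -34.   81.5]
```

>>> apply_moves([
  [62,[45,-20,0],[0,0,8]],
  [62,[90,-40,0],[0,0,16]],
  [62,[135.6,-60.7,0],[0,0,24]],
  [62,[135.6,-60.7,0],[0,0,32]],
  [62,[135.6,-60.7,-40],[0,0,35.3]],
  [62,[135.6,-60.7,-80],[0,0,35.3]],
  [62,[135.6,-60.7,-100],[0,0,35.3]],
  [62,[135.6,-60.7,-109],[0,0,35.3]],
  [62,[135.6,-60.7,-112.2],[0,0,35.3]],
  [62,[135.6,-60.7,-112.2],[0,0,35.3]],
  [30,[135.6,-60.7,-112.2],[0,0,35.3]],
  [30,[135.6,-60.7,-112.2],[0,0,35.3]],
  [30,[135.6,-60.7,-112.2],[0,0,35.3]],
  [30,[135.6,-60.7,-112.2],[0,0,35.3]],
])

```text
time_s: 34.15
eef_pos: [541.1, -93.2, -29.3]
ee_rot: [0.002, 0.586, 0.81, 0.001]
force: [-0.7, 1.9, 5.7]
grip_width: 0.509
grip_force: 60.6
```

>>> apply_moves([
  [30,[0,0,40],[0,0,0]],
  [30,[0,0,85],[0,0,-8]],
  [30,[0,40,115],[0,0,-16]],
  [30,[-3,85,115],[0,0,-24]],
  [30,[-6,130,115],[0,0,-32]],
  [30,[-10,175,115],[0,0,-35.3]],
  [30,[-13,215,115],[0,0,-35.3]],
  [30,[-15.6,235.7,100],[0,0,-35.3]],
  [30,[-15.6,235.7,70],[0,0,-35.3]],
  [30,[-15.6,235.7,55],[0,0,-35.3]],
  [30,[-15.6,235.7,50],[0,0,-35.3]],
  [30,[-15.6,235.7,48.2],[0,0,-35.3]],
  [30,[-15.6,235.7,48.2],[0,0,-35.3]],
  [30,[-15.6,235.7,48.2],[0,0,-35.3]],
])

```text
time_s: 35.55
eef_pos: [525.1, 142.6, 18.2]
ee_rot: [0.001, 0.804, 0.595, 0.001]
force: [-0.1, 0.2, -2.4]
grip_width: 0.509
grip_force: 62.6
```

>>> apply_moves([
  [50,[0,0,-1],[0,0,0]],
  [60,[0,0,-1],[0,0,0]],
  [62,[0,0,-1],[0,0,0]],
  [62,[0,0,0],[0,0,0]],
  [62,[0,0,40],[0,0,0]],
  [62,[-30,-35,64],[0,0,0]],
  [62,[-60,-85,64],[0,0,0]],
  [62,[-90,-135,64],[0,0,0]],
  [62,[-120,-175,64],[0,0,0]],
  [62,[-120,-175,64],[0,0,0]],
])

```text
time_s: 36.55
eef_pos: [402.6, -34.4, 81.4]
ee_rot: [0.0, 0.805, 0.594, -0.0]
force: [0.5, -0.9, 0.6]
grip_width: 0.726
grip_force: 0.0
```

Run:
```python
from h import *
look()
```

```text
top [314. 192.] 558.4 -216.7 45.6 60.2 87.2 8.0
top [307. 154.] 659.5 -201.6 45.8 60.1 77.3 7.8
top pile top z 55.6 rect(s,t) ((-0.9522724151611328, 0.23587799072265625), (60.26653289794922, 44.982784271240234), 0.36357274651527405)
scene [192. 233.] 662.7 -202.0 49.8 65.4 79.1 8.5
scene [213. 203.] 562.0 -217.1 51.8 64.5 87.8 8.6
scene pile top z 55.2 rect(s,t) ((-1.6294307708740234, -3.595867156982422), (60.36510467529297, 51.30108642578125), 0.3331497311592102)
[403.7 -33.8  81.6]
```

>>> apply_moves([
  [62,[30,-37,0],[0,0,7]],
  [62,[60,-74,0],[0,0,14.2]],
  [62,[90,-111,0],[0,0,14.2]],
  [62,[120,-148,0],[0,0,14.2]],
  [62,[153.9,-184.4,0],[0,0,14.2]],
  [62,[153.9,-184.4,-40],[0,0,14.2]],
  [62,[153.9,-184.4,-80],[0,0,14.2]],
  [62,[153.9,-184.4,-100],[0,0,14.2]],
  [62,[153.9,-184.4,-109],[0,0,14.2]],
  [62,[153.9,-184.4,-112.2],[0,0,14.2]],
  [62,[153.9,-184.4,-112.2],[0,0,14.2]],
  [30,[153.9,-184.4,-112.2],[0,0,14.2]],
  [30,[153.9,-184.4,-112.2],[0,0,14.2]],
  [30,[153.9,-184.4,-112.2],[0,0,14.2]],
  [30,[153.9,-184.4,-112.2],[0,0,14.2]],
])

```text
time_s: 38.15
eef_pos: [559.4, -217.1, -29.1]
ee_rot: [0.002, 0.724, 0.69, 0.001]
force: [-0.2, 1.0, 5.2]
grip_width: 0.51
grip_force: 60.7
```

>>> apply_moves([
  [30,[0,0,40],[0,0,0]],
  [30,[0,0,85],[0,0,-7]],
  [30,[-3,40,115],[0,0,-14.2]],
  [30,[-7,85,115],[0,0,-14.2]],
  [30,[-11,130,115],[0,0,-14.2]],
  [30,[-16,175,115],[0,0,-14.2]],
  [30,[-21,220,115],[0,0,-14.2]],
  [30,[-26,265,115],[0,0,-14.2]],
  [30,[-30,310,115],[0,0,-14.2]],
  [30,[-33.9,350,115],[0,0,-14.2]],
  [30,[-33.9,359.4,90],[0,0,-14.2]],
  [30,[-33.9,359.4,70],[0,0,-14.2]],
  [30,[-33.9,359.4,60],[0,0,-14.2]],
  [30,[-33.9,359.4,57],[0,0,-14.2]],
  [30,[-33.9,359.4,56.2],[0,0,-14.2]],
  [30,[-33.9,359.4,56.2],[0,0,-14.2]],
  [30,[-33.9,359.4,56.2],[0,0,-14.2]],
])

```text
time_s: 39.85
eef_pos: [525.0, 142.5, 26.0]
ee_rot: [0.001, 0.804, 0.595, 0.001]
force: [0.3, -1.2, -2.9]
grip_width: 0.508
grip_force: 62.5
```

>>> apply_moves([
  [50,[0,0,-1],[0,0,0]],
  [60,[0,0,-1],[0,0,0]],
  [62,[0,0,-1],[0,0,0]],
  [62,[0,0,0],[0,0,0]],
  [62,[0,0,40],[0,0,0]],
  [62,[-30,-35,56],[0,0,0]],
  [62,[-60,-85,56],[0,0,0]],
  [62,[-90,-135,56],[0,0,0]],
  [62,[-120,-175,56],[0,0,0]],
  [62,[-120,-175,56],[0,0,0]],
])

```text
time_s: 40.85
eef_pos: [402.5, -34.5, 81.4]
ee_rot: [0.0, 0.805, 0.594, -0.0]
force: [1.4, -0.5, 0.0]
grip_width: 0.727
grip_force: 0.0
```

Run:
```python
from h import *
look()
```

```text
top [308. 155.] 659.5 -201.3 45.8 59.6 77.3 8.0
top pile top z 63.6 rect(s,t) ((-1.428873062133789, 0.2840747833251953), (45.16166687011719, 60.047080993652344), 89.89420318603516)
scene [193. 234.] 663.4 -201.7 49.9 65.1 77.7 8.4
scene pile top z 63.1 rect(s,t) ((-2.0614261627197266, -2.5474796295166016), (60.81019592285156, 49.69395065307617), 0.270813912153244)
[403.8 -33.7  81.6]
```

>>> apply_moves([
  [62,[41,-27,0],[0,0,4.3]],
  [62,[82,-54,0],[0,0,4.3]],
  [62,[123,-81,0],[0,0,4.3]],
  [62,[164,-108,0],[0,0,4.3]],
  [62,[205,-135,0],[0,0,4.3]],
  [62,[240,-160,0],[0,0,4.3]],
  [62,[255,-169,0],[0,0,4.3]],
  [62,[255,-169,-40],[0,0,4.3]],
  [62,[255,-169,-80],[0,0,4.3]],
  [62,[255,-169,-100],[0,0,4.3]],
  [62,[255,-169,-109],[0,0,4.3]],
  [62,[255,-169,-112.2],[0,0,4.3]],
  [62,[255,-169,-112.2],[0,0,4.3]],
  [30,[255,-169,-112.2],[0,0,4.3]],
  [30,[255,-169,-112.2],[0,0,4.3]],
  [30,[255,-169,-112.2],[0,0,4.3]],
  [30,[255,-169,-112.2],[0,0,4.3]],
])

```text
time_s: 42.65
eef_pos: [660.6, -201.6, -28.8]
ee_rot: [0.002, 0.781, 0.624, 0.001]
force: [0.7, 1.5, 6.6]
grip_width: 0.508
grip_force: 60.9
```

>>> apply_moves([
  [30,[0,0,40],[0,0,0]],
  [30,[0,0,85],[0,0,0]],
  [30,[-16,40,115],[0,0,-4.3]],
  [30,[-32,82,115],[0,0,-4.3]],
  [30,[-48,124,115],[0,0,-4.3]],
  [30,[-64,166,115],[0,0,-4.3]],
  [30,[-80,208,115],[0,0,-4.3]],
  [30,[-96,250,115],[0,0,-4.3]],
  [30,[-112,290,115],[0,0,-4.3]],
  [30,[-128,330,115],[0,0,-4.3]],
  [30,[-135,344,110],[0,0,-4.3]],
  [30,[-135,344,85],[0,0,-4.3]],
  [30,[-135,344,70],[0,0,-4.3]],
  [30,[-135,344,66],[0,0,-4.3]],
  [30,[-135,344,64.2],[0,0,-4.3]],
  [30,[-135,344,64.2],[0,0,-4.3]],
  [30,[-135,344,64.2],[0,0,-4.3]],
])

```text
time_s: 44.35
eef_pos: [525.1, 142.5, 34.0]
ee_rot: [0.001, 0.804, 0.595, 0.001]
force: [1.0, 0.8, -2.1]
grip_width: 0.512
grip_force: 62.1
```

>>> apply_moves([
  [50,[0,0,-1],[0,0,0]],
  [60,[0,0,-1],[0,0,0]],
  [62,[0,0,-1],[0,0,0]],
  [62,[0,0,0],[0,0,0]],
  [62,[0,0,40],[0,0,0]],
  [62,[-30,-35,80],[0,0,0]],
  [62,[-60,-85,120],[0,0,0]],
  [30,[-90,-135,160],[0,0,0]],
  [0,[-120,-175,200],[0,0,0]],
  [0,[-120,-175,200],[0,0,0]],
])

```text
time_s: 45.35
eef_pos: [410.5, -22.6, 224.8]
ee_rot: [0.001, 0.804, 0.595, 0.0]
force: [0.9, 0.1, -0.1]
grip_width: 0.215
grip_force: 0.0
```

Run:
```python
from h import *
look(); p,d=theta(); knife()
q,_=capture('top')
cv2.imwrite('pics/p5.png',np.hstack([cv2.resize(p,(512,384)),cv2.resize(q[100:320,20:310],(288,218)) if 0 else q[0:384,20:308]]))
```

```text
top pile top z 71.7 rect(s,t) ((-1.5014762878417969, 0.2418365478515625), (59.91654586791992, 44.982181549072266), 0.4732247591018677)
scene pile top z 71.0 rect(s,t) ((-1.7064533233642578, -2.8022727966308594), (60.38894271850586, 50.53529357910156), 0.11677378416061401)
[411.7 -24.6 227.2]
coverbox [[81.0, 41.0], [142.0, 30.0], [169.0, 179.0], [108.0, 190.0]]
top handle [ 444.5 -378.9   22.4] [ 389. -392.   17.] [ 498. -366.   27.]
top blade [ 542.2 -369.5    5.7] [ 495. -385.    2.] [ 587. -354.   11.]
scene handle [ 450.  -379.1   22.7] [ 389. -393.   17.] [ 501. -368.   26.]
scene blade [ 545.4 -371.2    6.4] [ 500. -388.    3.] [ 587. -356.    9.]
```

View pics/p5.png

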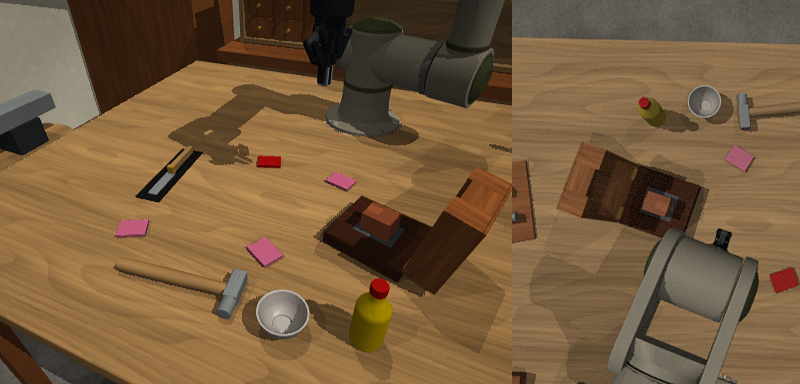

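The view shows the pile of five on the pad, cover open at left (460,230), knife on the mat at (170,175), bystanders untouched. Now shut the fingers and go behind the cover.

>>> apply_moves([
  [0,[0,0,0],[0,0,0]],
  [0,[18,40,0],[0,0,0]],
  [0,[38,80,0],[0,0,0]],
  [0,[58,122,0],[0,0,0]],
  [0,[78,164,0],[0,0,0]],
  [0,[98,206,0],[0,0,0]],
  [0,[120,248,0],[0,0,0]],
  [0,[140,290,0],[0,0,0]],
  [0,[160,332,0],[0,0,0]],
  [0,[180,371,0],[0,0,0]],
  [0,[180,371,0],[0,0,0]],
  [0,[180,371,0],[0,0,0]],
  [0,[180,371,-40],[0,0,0]],
  [0,[180,371,-80],[0,0,0]],
  [0,[180,371,-108],[0,0,0]],
  [0,[180,371,-108],[0,0,0]],
])

```text
time_s: 47.25
eef_pos: [589.4, 347.9, 111.5]
ee_rot: [-0.001, 0.804, 0.594, -0.004]
force: [0.0, -0.8, 0.4]
grip_width: -0.001
grip_force: 0.0
```

Run:
```python
from h import *
print(ctrl.sense()['eef_pos'],ctrl.sense()['force'],(ctrl.sense()['eef_pos'][:2]-CC)@AX,(ctrl.sense()['eef_pos'][:2]-CC)@AY); theta()
```

```text
[589.42793143 347.91374464 111.54597954] [ 0.039775   -0.84283742  0.3526269 ] 215.2308311531463 -2.0860818919320594
coverbox [[81.0, 41.0], [142.0, 30.0], [169.0, 179.0], [108.0, 190.0]]
```

>>> apply_moves([
  [0,[0,0,0],[0,0,0]],
  [0,[-3,-10,0],[0,0,0]],
  [0,[-6,-19,0],[0,0,0]],
  [0,[-9,-29,0],[0,0,0]],
  [0,[-12,-38,0],[0,0,0]],
  [0,[-15,-48,0],[0,0,0]],
  [0,[-18,-57,0],[0,0,0]],
  [0,[-20,-67,0],[0,0,0]],
  [0,[-23,-76,0],[0,0,0]],
  [0,[-23,-76,0],[0,0,0]],
])

```text
time_s: 48.3
eef_pos: [569.0, 272.7, 117.0]
ee_rot: [0.001, 0.804, 0.595, 0.001]
force: [-0.5, 0.7, 1.3]
grip_width: -0.002
grip_force: 0.6
```

Run:
```python
from h import *
print(ctrl.sense()['eef_pos'],ctrl.sense()['force'],(ctrl.sense()['eef_pos'][:2]-CC)@AX,(ctrl.sense()['eef_pos'][:2]-CC)@AY); theta()
```

```text
[568.97949536 272.68789143 116.957231  ] [-0.47329038  0.68943083  1.32837565] 137.3132250149381 -4.527281963666785
coverbox [[44.0, 422.0], [68.0, 36.0], [140.0, 41.0], [116.0, 426.0]]
```

>>> apply_moves([
  [0,[-3,-10,0],[0,0,0]],
  [0,[-6,-19,0],[0,0,0]],
  [0,[-9,-29,0],[0,0,0]],
  [0,[-12,-38,0],[0,0,0]],
  [0,[-15,-48,0],[0,0,0]],
  [0,[-18,-57,0],[0,0,0]],
  [0,[-20,-65,0],[0,0,0]],
  [0,[-22,-72,0],[0,0,0]],
  [0,[-22,-72,0],[0,0,0]],
  [0,[-22,-72,0],[0,0,0]],
  [0,[-22,-72,0],[0,0,0]],
  [0,[-22,-72,0],[0,0,0]],
])

```text
time_s: 49.55
eef_pos: [546.8, 201.7, 115.4]
ee_rot: [0.0, 0.804, 0.595, 0.0]
force: [-0.8, -0.1, 0.4]
grip_width: 0.0
grip_force: 0.0
```

```bash
cat >> h.py <<'E'
def prof():
    for n in('scene','top'):
        p,d=capture(n); C=cloud(n,d); s=(C[...,:2]-CC)@AX; t=(C[...,:2]-CC)@AY; b=p.astype(float)
        m=(abs(t)<70)&(C[...,2]>32)&(C[...,2]<230)&(b[...,2]>1.3*b[...,1])
        print(n,[(lo+10,np.median(C[...,2][m&(s>lo)&(s<lo+20)]).round()) for lo in range(-120,180,20) if (m&(s>lo)&(s<lo+20)).sum()>15])
E
python3 - <<'E'
from h import *
print(ctrl.sense()['eef_pos'],ctrl.sense()['force']); prof()
E
```

```text
[546.7640638  201.6745809  115.40641378] [-0.80170173 -0.1449508   0.42056879]
scene [(-50, np.float64(142.0)), (-30, np.float64(137.0)), (-10, np.float64(130.0)), (10, np.float64(122.0)), (30, np.float64(115.0)), (50, np.float64(108.0)), (70, np.float64(100.0)), (90, np.float64(93.0))]
top [(-70, np.float64(97.0)), (-50, np.float64(130.0)), (-30, np.float64(125.0)), (-10, np.float64(120.0)), (10, np.float64(114.0)), (30, np.float64(109.0)), (50, np.float64(104.0)), (70, np.float64(99.0)), (90, np.float64(94.0))]
```

Past balance and sinking. I raise the tool clear, move aside and wait.

>>> apply_moves([
  [0,[0,0,30],[0,0,0]],
  [0,[0,0,70],[0,0,0]],
  [0,[-40,-30,110],[0,0,0]],
  [0,[-80,-70,130],[0,0,0]],
  [0,[-110,-110,130],[0,0,0]],
  [0,[-130,-150,130],[0,0,0]],
  [0,[-150,-190,130],[0,0,0]],
  [0,[-150,-230,130],[0,0,0]],
  [0,[-150,-230,130],[0,0,0]],
  [0,[-150,-230,130],[0,0,0]],
  [0,[-150,-230,130],[0,0,0]],
  [0,[-150,-230,130],[0,0,0]],
  [0,[-150,-230,130],[0,0,0]],
  [0,[-150,-230,130],[0,0,0]],
])

```text
time_s: 51.05
eef_pos: [396.9, -27.9, 245.4]
ee_rot: [0.0, 0.803, 0.595, 0.0]
force: [-0.2, 0.1, -0.7]
grip_width: 0.005
grip_force: 0.0
```

Run:
```python
from h import *
print(ctrl.sense()['eef_pos'],ctrl.sense()['force'],ctrl.sense()['dq'].round(3)); prof(); knife()
```

```text
[396.8744197  -27.94680735 245.41469044] [-0.17679299  0.06779171 -0.68555355] [-0.008 -0.002  0.001  0.001 -0.001 -0.001]
scene [(-90, np.float64(92.0)), (-70, np.float64(93.0)), (-50, np.float64(93.0)), (-30, np.float64(93.0)), (-10, np.float64(93.0)), (10, np.float64(93.0)), (30, np.float64(93.0)), (50, np.float64(93.0)), (70, np.float64(92.0)), (90, np.float64(35.0))]
top [(-70, np.float64(92.0)), (-50, np.float64(93.0)), (-30, np.float64(93.0)), (-10, np.float64(93.0)), (10, np.float64(92.0)), (30, np.float64(93.0)), (50, np.float64(93.0)), (70, np.float64(93.0)), (90, np.float64(91.0))]
top handle [ 443.9 -379.1   22.3] [ 389. -392.   17.] [ 498. -367.   28.]
top blade [ 541.4 -369.7    5.7] [ 453. -385.    2.] [ 587. -354.   11.]
scene handle [ 450.  -379.3   22.4] [ 388. -394.   17.] [ 501. -368.   27.]
scene blade [ 545.6 -371.3    6.3] [ 498. -389.    2.] [ 587. -356.    9.]
```

The cover is shut and flat, with its top at z 93 throughout, and the knife is on the mat.

```bash
python3 -c "
from rig import ctrl
print(ctrl.finish_job())"
```

```text
the job is handed in; nothing more can be done
None
```

I handed the job in after about 51 s of the 210 s: the cover is shut flat over one squared pile of five blanks on the pad, the knife lies back along its mat, and the hammer, bowl and bottle were left alone; the first levering try fell shut and had to be repeated, and the hand-in returned no verdict.

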